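# Pack the planter pots by price dot

### The arm

A 7-joint arm with a two-finger parallel gripper is mounted at the origin on the work surface. World frame = base frame: x ahead of the robot, y to its left, z up, the work surface at z = 0. Lengths are in m, angles in degrees, forces in N, time in s.
With the tool pointing down it reaches from about 0.425 to 0.875 m from the base axis. Payload 4.7 kg.
Tool frame: the origin (TCP) lies between the finger pads; the fingertips stand env.tip_reach ahead of it and the grasp point (between the pads) lies 2 mm behind it (env.tip_reach is the distance from the TCP to the fingertips, in m); z points along the fingers, y is the line along which they close (so a half turn about z gives the same grasp; the last joint's range is limited). The gripper opens to 87 mm and grips with 3 to 60 N. Pads are 19 mm wide; open, the fingers measure 117 mm over their backs; the gripper's body (75 mm by 190 mm) begins 51 mm behind the grasp point.
Start: joints at [-71.729, 18.392, -4.016, 83.108, 1.295, 78.541, -3.26], TCP at [0.195, 0.62, 0.24] pointing down, gripper open.
Joint ranges: [-163.93, 163.93], [-17.29, 119.83], [-79.2, 71.16], [3.27, 140.29], [-89.18, 269.18], [5.43, 117.66], [-154.24, 154.24]. Speed limits (degrees/s): [147.25, 147.25, 180, 180, 180, 180, 180].

### API

Orientations are given as [roll, pitch, yaw] about the fixed x, y, z axes, in that order (R = Rz(yaw) Ry(pitch) Rx(roll)).
In Python, from cell import env gives the robot as it stands.
- The arm moves only by the shell command python3 steer.py [FORCE], which reads ROWS from standard input. ROWS is a JSON list of rows, 1 to 8 of them, each of 5 numbers: dx, dy, dz in m, then a turn about the tool's z in degrees, then the finger opening in m; each row is the pose to reach, as a shift and turn from the pose commanded when the command began, along the tool's axes at that moment; what a row does not reach only later rows make up. A row lasts 1/12 s, in which the tool goes at most 0.0417 m and 7.16 degrees, less where a joint would pass 70% of its speed; a pose out of reach is approached as far as the arm can. The fingers move at their own pace and stop on an object; FORCE is the grip in N (left out, the last holds). Time passes only in rows, so rows that do not move let the fingers close. It prints the time, the measured TCP pose, the force, the opening and the grip force at its end. Input that does not fit is refused with a message, and nothing moves.
- env.get_obs(): the state, without advancing time (a new reading comes with each control period).
- env.read_camera(name): name is "scene" or "top" or "wrist"; returns a dict with "color" (420x560x3 uint8, blue, green, red), "fx", "fy", "cx", "cy" (pixels), "dist" ([k1, k2, p1, p2, k3] as OpenCV has them; the pictures are not rectified), "world_from_camera" (4x4, takes a point from camera to world coordinates). Camera axes: x right, y down, z forward; pixel columns grow to the right and rows downward; lengths in m; the calibration is good to about 2 mm. A picture is of the moment at which its call begins. There is no depth.
- env.sign_off(): hands the job in; it is judged then, once.
The state is a dict: "time_s": time; "qpos": joint angles; "joint_velocities": joint speeds; "effort": joint torques, N m; "tool_pos": TCP position; "tool_rot": TCP orientation; "force": force on the tool from outside, world axes, zero at the start; "wrist_torque": the same for the moment, N m; "grip_width": finger opening in m; "grasp_force": force on a finger pad.
Only numpy, scipy, OpenCV 4.12 (cv2) and the standard library are available. Lean on these libraries where they do the work, as an engineer would, in place of code of your own. Each camera call takes 0.05 s, during which the arm holds its last target. There are 200 camera calls.

### The job

Pack the square planter pots for the market stall: turn each one upside down to see the price dot under its base, and stand it mouth down in the divided crate, dot on top, one pot to a cell, in the row whose end clip has the colour of its dot. The pots chip easily, so set them down rather than dropping or throwing them, and do not shove about or knock over the other stock on the counter.

Things in the scene. Friction and masses are not known exactly. Their poses are not given: they have to be found in the camera images.
- pot_1: square cream planter pot, 58 x 58 mm, 78 mm tall, 0.2-0.3 kg, open on top (walls 5 mm, base 8 mm), standing on its base at the start. A 32 mm round price dot, yellow or blue, is under its base; the glaze does not tell which. Origin: centre of the base's underside; z from base to mouth, x and y square to its flat sides. May be absent.
- pot_2: square blush pink planter pot, 58 x 58 mm, 78 mm tall, 0.2-0.3 kg, open on top (walls 5 mm, base 8 mm), standing on its base at the start. A 32 mm round price dot, yellow or blue, is under its base; the glaze does not tell which. Origin: centre of the base's underside; z from base to mouth, x and y square to its flat sides. May be absent.
- pot_3: square blush pink planter pot, 58 x 58 mm, 78 mm tall, 0.2-0.3 kg, open on top (walls 5 mm, base 8 mm), standing on its base at the start. A 32 mm round price dot, yellow or blue, is under its base; the glaze does not tell which. Origin: centre of the base's underside; z from base to mouth, x and y square to its flat sides. May be absent.
- pot_4: square cream planter pot, 58 x 58 mm, 78 mm tall, 0.2-0.3 kg, open on top (walls 5 mm, base 8 mm), standing on its base at the start. A 32 mm round price dot, yellow or blue, is under its base; the glaze does not tell which. Origin: centre of the base's underside; z from base to mouth, x and y square to its flat sides. May be absent.
- crate: the low divided pine crate, fixed, 186 (x) x 276 (y) x 42 mm tall, all walls, dividers and floor 6 mm thick: two rows of three square cells 84 mm wide inside. Origin: centre of its underside. Cell centres at x = -45 or +45 mm and y = -90, 0 or +90 mm; the cell floor is 6 mm above the counter. A row is the three cells of one x.
- clip_yellow: a yellow price clip, 44 mm wide, on the crate's end wall at crate y = -135 mm, x = -45 or +45 mm (the two clips swap): the row of three cells behind it (at its own x = 0, y = 45, 135, 225 mm) is for yellow dots. Its top is 48 mm above the counter. Origin: at counter height below its middle; axes as the crate's.
- clip_blue: a blue price clip, 44 mm wide, on the crate's end wall at crate y = -135 mm, x = -45 or +45 mm (the two clips swap): the row of three cells behind it (at its own x = 0, y = 45, 135, 225 mm) is for blue dots. Its top is 48 mm above the counter. Origin: at counter height below its middle; axes as the crate's.
- pumpkin: a small beige pumpkin ornament, 72 mm wide, 48 mm tall, standing among the pots; shop stock to be left where it is. Origin: centre of its underside.
- dish: a shallow pink round dish, 80 mm wide, 27 mm tall, standing among the pots; shop stock to be left where it is. Origin: centre of its underside.
- tin_green: a green and white drink tin, 96 mm wide, 162 mm tall; shop stock to be left where it is. Origin: centre of its underside.
- tin_red: a red and white drink tin, 96 mm wide, 162 mm tall; shop stock to be left where it is. Origin: centre of its underside.
- jar_green: a green ribbed lidded jar, 94 mm wide, 120 mm tall; shop stock to be left where it is. Origin: centre of its underside.
- jar_pink: a pink lidded jar, 92 mm wide, 86 mm tall; shop stock to be left where it is. Origin: centre of its underside.
- house: a white ceramic house, 50 mm wide, 85 mm tall; shop stock to be left where it is. Origin: centre of its underside.

How it is judged (in metres and radians):
At the end, for the whole second after the job is handed in: Every pot that is there stands mouth down (within 10 degrees) on the floor of a crate cell (base 76 to 92 mm above the counter), in the row of three cells behind the clip of its dot's colour (within 35 mm of the row's middle line), at rest (x of pot_2 in the frame of clip_yellow between -0.035 and 0.035 m and y of pot_2 in the frame of clip_yellow between 0.01 and 0.265 m and height (world z) of pot_2 between 0.076 and 0.092 m and angle between each of pot_2, pot_4, pot_1, pot_3's own z axis and vertical above 2.97 rad and linear speed of each of pot_2, pot_4, pot_1, pot_3 below 0.03 m/s and x of pot_4 in the frame of clip_yellow between -0.035 and 0.035 m and y of pot_4 in the frame of clip_yellow between 0.01 and 0.265 m and height (world z) of pot_4 between 0.076 and 0.092 m and x of pot_1 in the frame of clip_blue between -0.035 and 0.035 m and y of pot_1 in the frame of clip_blue between 0.01 and 0.265 m and height (world z) of pot_1 between 0.076 and 0.092 m and x of pot_3 in the frame of clip_blue between -0.035 and 0.035 m and y of pot_3 in the frame of clip_blue between 0.01 and 0.265 m and height (world z) of pot_3 between 0.076 and 0.092 m); the robot touches nothing.
It fails at once if a pot was dropped or thrown (moved faster than 1.3 m/s) (linear speed of any of pot_1, pot_2, pot_3, pot_4 above 1.3 m/s).
It fails at once if other stock was shoved more than 5 cm or knocked over (distance of any of pumpkin, dish, tin_green, tin_red, jar_green, jar_pink, house from where it was at the start of the episode above 0.05 m or angle between any of pumpkin, dish, tin_green, tin_red, jar_green, jar_pink, house's own z axis and vertical above 0.5 rad).
Of pot_1, pot_2, pot_3, pot_4 only 2 to 4 are there at a start; the rules pass over those that are not, and their reading is None.
At some moment in a run one of pot_1, pot_2, pot_3, pot_4 may be knocked a few centimetres aside while the robot is not near it.
It also fails if it takes over 210 s, if anything falls off the work surface, if the arm or the gripper's body presses on something with over 40 N, if the wrist force passes 120 N, or if a joint passes its speed limit or range.

## Working session

There is one attempt and no reset: what is moved stays moved. The work goes in short steps, Python scripts to look and compute and a shell command to move; the robot and the scene stay as the last step left them, time stands still between calls to the robot, and variables do not carry over. Pictures are saved under pics/ and viewed, at most 14 in all, crops included, and the job is handed in when it is done.

```bash
ls; mkdir -p pics; python3 - <<'E'
from cell import env
import cv2
print(env.get_obs(), env.tip_reach)
for n in ("scene","top"):
    c=env.read_camera(n); cv2.imwrite(f"pics/{n}0.png",c["color"])
    print(n,c["fx"],c["fy"],c["cx"],c["cy"],c["dist"],c["world_from_camera"])
E
```

```text
cell.py
pics
steer.py
  3 cell.py
  5 steer.py
  8 total
{'time_s': 0.0, 'qpos': array([-71.73040399,  18.43900851,  -4.01606983,  83.17530987,
         1.29549889,  78.54002562,  -3.26007957]), 'joint_velocities': array([-0.01030341,  0.0083102 , -0.02467061,  0.07712727,  0.08029071,
        0.03749443, -0.0190719 ]), 'effort': array([ 6.50485958e-05, -4.91285419e+01, -4.03436981e-01, -3.12537146e+01,
       -6.38693897e-02,  4.33574268e-02,  1.88176305e-04]), 'tool_pos': array([0.19493269, 0.61953587, 0.23845856]), 'tool_rot': array([-1.79890929e+02,  6.05990490e-03,  1.62540699e+02]), 'force': array([0.61400756, 0.47132981, 0.45605178]), 'wrist_torque': array([-0.05502426,  0.04896738,  0.02977955]), 'grasp_force': 0.0, 'grip_width': 0.08727790452240498} 0.017
scene 527.0092213884751 527.0092213884751 284.28001950550566 214.19088720859835 [-0.04434461  0.          0.          0.          0.        ] [[-0.859949    0.3951926  -0.32297139  1.03588675]
 [ 0.51019379  0.64853373 -0.56489495  0.60932677]
 [-0.01378447 -0.65055885 -0.75933074  1.0489348 ]
 [ 0.          0.          0.          1.        ]]
top 466.593564223402 466.593564223402 286.5504545761757 212.67042016067066 [-0.06753972  0.          0.          0.          0.        ] [[ 0.00791722 -0.98137702  0.19192829  0.38064713]
 [-0.99989183 -0.0101486  -0.01064582 -0.15235311]
 [ 0.01239537 -0.19182324 -0.98135121  1.28949479]
 [ 0.          0.          0.          1.        ]]
```
View pics/scene0.png

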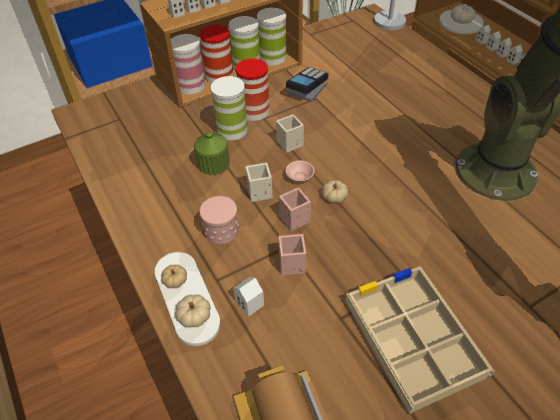

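View pics/top0.png

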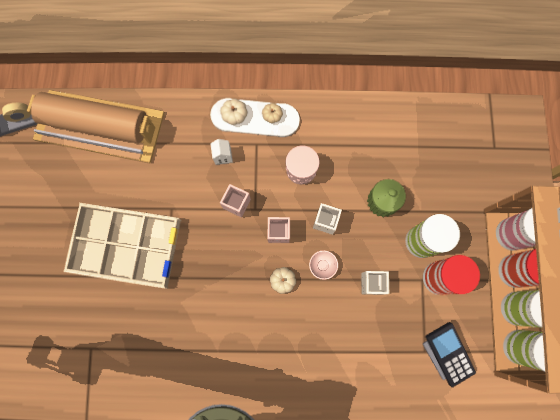

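The scene camera shows four pots (pink at about (294,209) and (291,254), cream at (260,182) and (290,133)). In the top view, pink is at (235,200) and (279,229), cream at (328,218) and (376,283). The crate's yellow clip is at (173,236) and the blue one at (167,268).

```bash
cat > h.py <<'E'
from cell import env
import cv2, numpy as np
def ray(c,uv):
    K=np.array([[c["fx"],0,c["cx"]],[0,c["fy"],c["cy"]],[0,0,1]])
    p=cv2.undistortPoints(np.float64(uv).reshape(-1,1,2),K,np.float64(c["dist"])).reshape(-1,2)
    T=np.array(c["world_from_camera"]); d=np.c_[p,np.ones(len(p))]@T[:3,:3].T
    return T[:3,3],d
def plane(c,uv,z):
    o,d=ray(c,uv); return o+d*((z-o[2])/d[:,2])[:,None]
def proj(c,P):
    K=np.array([[c["fx"],0,c["cx"]],[0,c["fy"],c["cy"]],[0,0,1]])
    T=np.linalg.inv(np.array(c["world_from_camera"]))
    return cv2.projectPoints(np.float64(P).reshape(-1,1,3),cv2.Rodrigues(T[:3,:3])[0],T[:3,3],K,np.float64(c["dist"]))[0].reshape(-1,2)
def crop(img,x,y,w,h,k,name):
    cv2.imwrite(name,cv2.resize(img[y:y+h,x:x+w],None,fx=k,fy=k,interpolation=cv2.INTER_CUBIC))
def st():
    o=env.get_obs(); print(round(o["time_s"],2),np.round(o["tool_pos"],4),np.round(o["tool_rot"],1),round(o["grip_width"],4),round(o["grasp_force"],1),np.round(o["force"],1))
def to(x,y,z,yaw=None):
    "shift in tool axes to world tcp x y z; turn to a yaw (mod 180, nearest)"
    o=env.get_obs(); d=np.array([x,y,z])-o["tool_pos"]; a=np.radians(o["tool_rot"][2])
    t=0 if yaw is None else (o["tool_rot"][2]-yaw+90)%180-90
    print("dx dy dz turn:",np.round([d[0]*np.cos(a)+d[1]*np.sin(a),d[0]*np.sin(a)-d[1]*np.cos(a),-d[2]],4),round(t,1),"q",np.round(o["qpos"],0))
E
python3 - <<'E'
from h import *
c=env.read_camera("top"); im=c["color"]
crop(im,205,175,200,130,4,"pics/potscrop.png")
hsv=cv2.cvtColor(im,cv2.COLOR_BGR2HSV)
for n,lo,hi in (("yel",(22,200,150),(32,255,255)),("blue",(110,200,80),(130,255,255))):
    m=cv2.inRange(hsv,lo,hi); m[:, 200:]=0; k,l,s,ce=cv2.connectedComponentsWithStats(m)
    for i in range(1,k):
        if s[i,4]>20: print(n,s[i],ce[i],plane(c,[ce[i]],.045))
for uv in ((80,205),(181,221),(167,287),(66,271)): print(uv,plane(c,[uv],.042)[0])
for uv in ((235,200),(279,229),(328,218),(376,283)): print(uv,plane(c,[uv],.078)[0])
E
```

```text
(80, 205) [0.64027542 0.40343084 0.042     ]
(181, 221) [0.59860468 0.12068796 0.042     ]
(167, 287) [0.4206681  0.14932242 0.042     ]
(66, 271) [0.45876897 0.42561383 0.042     ]
(235, 200) [ 0.65048979 -0.02817136  0.078     ]
(279, 229) [ 0.57366312 -0.14600192  0.078     ]
(328, 218) [ 0.60436005 -0.2752174   0.078     ]
(376, 283) [ 0.43464539 -0.3983163   0.078     ]
```

View pics/potscrop.png

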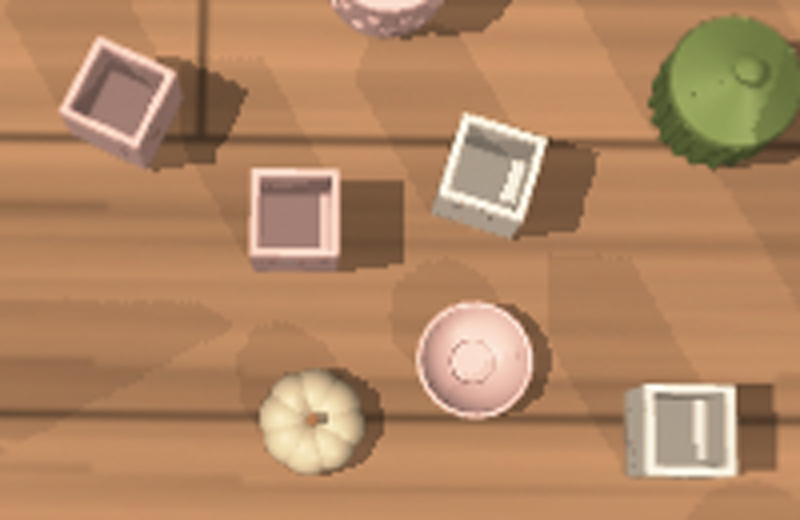

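The crop shows four rims clearly. Pink A's corners are about (102,38),(178,72),(138,146),(62,106), pink B is near (295,214), cream C near (493,169) and cream D near (690,430).

```bash
python3 - <<'E'
from h import *
c=env.read_camera("top"); im=c["color"]
Q=dict(A=[(102,38),(178,72),(138,146),(62,106)],B=[(251,170),(339,170),(339,257),(250,259)],C=[(467,115),(547,140),(518,222),(440,200)],D=[(645,386),(736,386),(736,474),(645,474)])
for n,q in Q.items():
    P=plane(c,(np.array(q)+.5)/4-.5+[205,175],.078)
    e=np.diff(np.r_[P,P[:1]],axis=0)[:,:2]; a=np.degrees(np.arctan2(e[:,1],e[:,0]))%90
    print(n,P.mean(0)[:2].round(4),np.linalg.norm(e,axis=1).round(3),a.round(1))
crop(im,55,190,140,105,5,"pics/crate.png")
E
```

```text
A [ 0.6581 -0.0269] [0.056 0.057 0.058 0.053] [66.  63.4 62.6 61.8]
B [ 0.5761 -0.1442] [0.058 0.058 0.058 0.059] [0.6 0.4 1.9 0.3]
C [ 0.6073 -0.2749] [0.056 0.059 0.053 0.06 ] [72.8 70.2 74.6 72.4]
D [ 0.437  -0.4017] [0.06  0.057 0.059 0.057] [ 0.3 88.3  0.2 88.8]
```

View pics/crate.png

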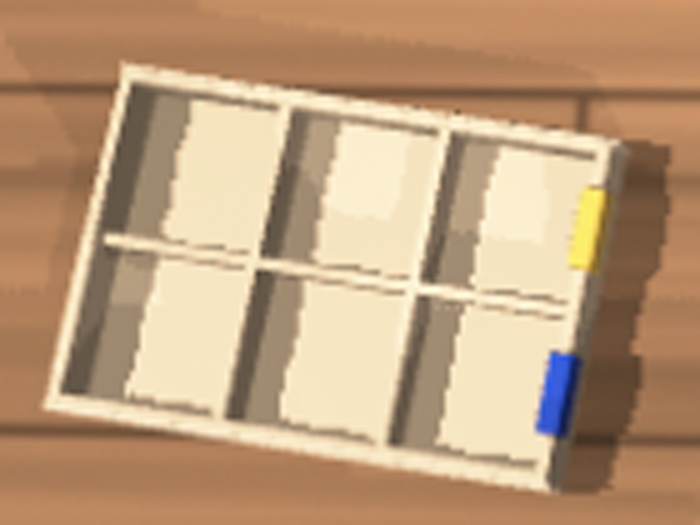

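The crate's rim corners are at about (125,65), (612,140), (552,488) and (45,407) in the crop, with the yellow clip on the upper (far) row and the blue on the lower (near) row.

```bash
python3 - <<'E'
from h import *
c=env.read_camera("top")
P=plane(c,(np.array([(125,65),(610,140),(552,486),(45,407)])+.5)/5-.5+[55,190],.042)[:,:2]
print(P.round(4)); e=np.diff(np.r_[P,P[:1]],axis=0); print(np.linalg.norm(e,axis=1),np.degrees(np.arctan2(e[:,1],e[:,0]))%90-90)
m=P.mean(0); a=np.radians(-8.9); 
ex=P[1]+P[0]-P[2]-P[3]; ey=P[0]+P[3]-P[1]-P[2]; print(m)
a=(np.arctan2(ex[1],ex[0])+np.arctan2(ey[1],ey[0])-np.pi/2)/2; print(np.degrees(a))
R=np.array([[np.cos(a),-np.sin(a)],[np.sin(a),np.cos(a)]])
for n,x in(("yellow",.045),("blue",-.045)):
    for y in(-.09,0,.09): print(n,y,(m+R@[x,y]).round(4))
st()
# grasp for A: yaw of tool so closing axis y_tool along pot face normal; mouth tips toward robot
to(.6581,-.0269,.24,-26.5)
E
```

```text
[[0.647  0.4052]
 [0.6079 0.1332]
 [0.4211 0.1547]
 [0.4587 0.4322]]
[0.27481433 0.18797935 0.28008065 0.19030109] [-8.19236462 -6.5645644  -7.70188783 -8.16712976]
[0.53366642 0.28132646]
-7.65778205668771
yellow -0.09 [0.5663 0.1861]
yellow 0 [0.5783 0.2753]
yellow 0.09 [0.5903 0.3645]
blue -0.09 [0.4771 0.1981]
blue 0 [0.4891 0.2873]
blue 0.09 [0.5011 0.3765]
0.25 [0.195  0.6198 0.2391] [-180.     0.   162.5] 0.0869 0.0 [-0.2 -0.5  0.1]
dx dy dz turn: [-0.6358 -0.478  -0.0009] 9.0 q [-72.  18.  -4.  83.   1.  79.  -3.]
```

```bash
echo '[[-0.32,-0.24,0,9,0.087],[-0.32,-0.24,0,9,0.087],[-0.32,-0.24,0,9,0.087],[-0.32,-0.24,0,9,0.087],[-0.32,-0.24,0,9,0.087],[-0.32,-0.24,0,9,0.087],[-0.32,-0.24,0,9,0.087],[-0.32,-0.24,0,9,0.087]]' | python3 steer.py 8; python3 -c "
from h import *
st();to(.6751,-.0354,.16,153.5)"
```

```text
time_s: 0.92
tool_pos: [0.3903, 0.3474, 0.2398]
tool_rot: [180.0, 0.0, 153.5]
force: [1.5, 0.4, 0.9]
grip_width: 0.0867
grasp_force: 0.0
0.92 [0.3903 0.3474 0.2398] [180.    0.  153.5] 0.0867 0.0 [1.5 0.4 0.9]
dx dy dz turn: [-0.4255 -0.2158  0.0798] 0.0 q [-53.   3.   9. 101.  -0.  76.  19.]
```

```bash
echo '[[-0.3,-0.15,0,0,0.087],[-0.3,-0.15,0,0,0.087],[-0.3,-0.15,0,0,0.087],[-0.3,-0.15,0,0,0.087],[-0.3,-0.15,0,0,0.087],[-0.3,-0.15,0,0,0.087],[-0.3,-0.15,0,0,0.087],[-0.3,-0.15,0,0,0.087]]' | python3 steer.py; echo '[[-0.126,-0.066,0.08,0,0.087],[-0.126,-0.066,0.08,0,0.087],[-0.126,-0.066,0.08,0,0.087],[-0.126,-0.066,0.08,0,0.087],[-0.126,-0.066,0.08,0,0.087],[-0.126,-0.066,0.08,0,0.087]]' | python3 steer.py; python3 -c "
from h import *
st();to(.6751,-.0354,.033,153.5)
c=env.read_camera('wrist');cv2.imwrite('pics/w1.png',c['color'])
q=proj(c,[[.6581,-.0269,.078]]);print(q)"
```

```text
time_s: 1.58
tool_pos: [0.5908, 0.0812, 0.2398]
tool_rot: [180.0, 0.0, 153.6]
force: [0.3, -0.3, -0.3]
grip_width: 0.087
grasp_force: 0.0
time_s: 2.08
tool_pos: [0.6725, -0.0353, 0.1571]
tool_rot: [-179.8, -0.2, 153.3]
force: [-0.4, 0.9, -0.0]
grip_width: 0.0866
grasp_force: 0.0
2.08 [ 0.6725 -0.0353  0.1571] [-179.8   -0.2  153.3] 0.0866 0.0 [-0.4  0.9 -0. ]
dx dy dz turn: [-0.0024  0.001   0.1241] -0.2 q [-20.  26.  28.  86. -12.  72.  73.]
[[278.44962249 199.80577035]]
```

View pics/w1.png

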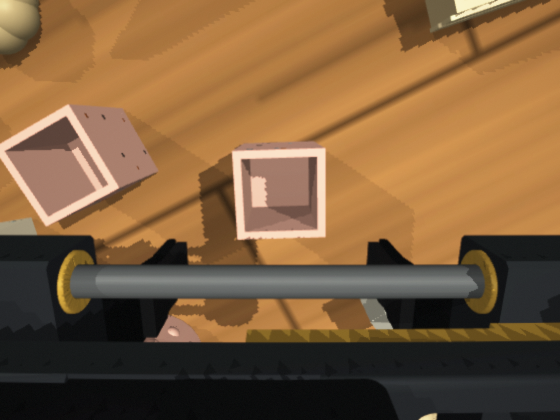

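The wrist picture shows pot A's rim centred at about (279,194), roughly 4 mm farther along tool +x than predicted. It sits centred between the fingers, so I descend and grip.

```bash
echo '[[0.002,0.001,0.1,0,0.087],[0.002,0.001,0.1,0,0.087],[0.002,0.001,0.124,0,0.087],[0.002,0.001,0.124,0,0.087],[0.002,0.001,0.124,0,0.087],[0.002,0.001,0.124,0,0.05],[0.002,0.001,0.124,0,0.05],[0.002,0.001,0.124,0,0.05]]' | python3 steer.py 8;echo '[[0,0,0,0,0.05],[0,0,0,0,0.05],[0,0,0,0,0.05],[0,0,0,0,0.05]]' | python3 steer.py
```

```text
time_s: 2.8
tool_pos: [0.6743, -0.0304, 0.0393]
tool_rot: [179.8, 0.3, 153.6]
force: [0.4, -0.1, -0.0]
grip_width: 0.0745
grasp_force: 0.0
time_s: 3.13
tool_pos: [0.6726, -0.0313, 0.037]
tool_rot: [180.0, 0.1, 153.5]
force: [-1.4, -0.9, 5.4]
grip_width: 0.0584
grasp_force: 8.0
```

```bash
echo '[[0,0,-0.02,0,0.05],[0,0,-0.04,0,0.05],[0,0,-0.06,0,0.05],[0,0,-0.08,0,0.05],[0,0,-0.1,0,0.05],[0,0,-0.12,0,0.05],[0,0,-0.12,0,0.05],[0,0,-0.12,0,0.05]]' | python3 steer.py; python3 -c "
from h import *
st()
c=env.read_camera('wrist');d=env.read_camera('scene')
q=proj(d,[env.get_obs()['tool_pos']])[0].astype(int);print(q)
a=cv2.resize(c['color'],(400,300));b=cv2.resize(d['color'][q[1]-60:q[1]+60,q[0]-80:q[0]+80],(400,300),interpolation=2)
cv2.imwrite('pics/s2.png',np.hstack([a,b]))"
```

```text
time_s: 3.8
tool_pos: [0.6724, -0.0304, 0.1559]
tool_rot: [179.9, 0.1, 153.5]
force: [-0.7, -0.3, -2.2]
grip_width: 0.0586
grasp_force: 7.9
3.8 [ 0.6724 -0.0304  0.1559] [1.799e+02 1.000e-01 1.535e+02] 0.0586 7.9 [-0.7 -0.3 -2.2]
[284 224]
```

View pics/s2.png

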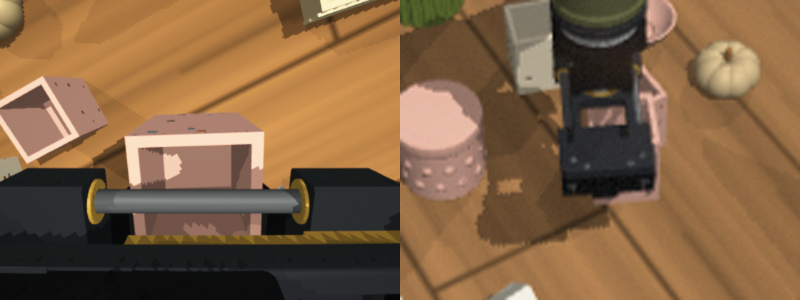

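```bash
python3 -c "
from h import *
to(.55,.02,.10,180)"
```

```text
dx dy dz turn: [ 0.1306 -0.0089  0.0535] -26.5 q [-20.  26.  28.  87. -12.  71.  72.]
```

```bash
echo '[[0.03,0,0.01,-6,0.05],[0.06,0,0.02,-12,0.05],[0.09,-0.005,0.03,-18,0.05],[0.12,-0.009,0.04,-24,0.05],[0.131,-0.009,0.055,-26.5,0.05],[0.131,-0.009,0.055,-26.5,0.05],[0.131,-0.009,0.055,-26.5,0.05]]' | python3 steer.py; echo '[[0,0,0,0,0.05],[0,0,0,0,0.05],[0,0,0,0,0.05],[0,0,0,0,0.05],[0,0,0,0,0.05],[0,0,0,0,0.05],[0,0,0,0,0.05],[0,0,0,0,0.05]]' | python3 steer.py 3;  python3 -c "
from h import *
st()
c=env.read_camera('wrist');d=env.read_camera('scene')
q=proj(d,[env.get_obs()['tool_pos']])[0].astype(int);print(q)
a=cv2.resize(c['color'],(400,300));b=cv2.resize(d['color'][q[1]-60:q[1]+60,q[0]-80:q[0]+80],(400,300),interpolation=2)
cv2.imwrite('pics/s3.png',np.hstack([a,b]))"
```

```text
time_s: 4.48
tool_pos: [0.5494, 0.02, 0.099]
tool_rot: [-180.0, -0.2, 180.0]
force: [1.7, -0.1, -0.6]
grip_width: 0.0583
grasp_force: 8.0
time_s: 5.15
tool_pos: [0.5508, 0.0198, 0.1006]
tool_rot: [180.0, 0.0, -180.0]
force: [-1.0, -0.9, -2.4]
grip_width: 0.0581
grasp_force: 3.0
5.15 [0.5508 0.0198 0.1006] [ 180.    0. -180.] 0.0581 3.0 [-1.  -0.9 -2.4]
[340 232]
```

View pics/s3.png

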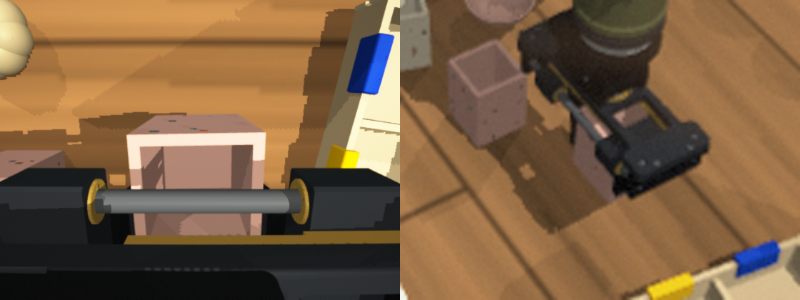

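Light grip alone doesn't let the pot swing. Instead I'll roll it about the finger axis over the crate's far wall: the wall catches the lower face, the hand follows an arc, and I regrasp near the base for the second quarter turn.

```bash
echo '[[0,0,-0.06,0,0.05],[0,0,-0.06,0,0.05],[0,0,-0.06,0,0.05]]' | python3 steer.py 8; python3 -c "
from h import *
st();to(.70,.258,.16,172.3)"
```

```text
time_s: 5.5
tool_pos: [0.5539, 0.0199, 0.1655]
tool_rot: [179.9, 0.5, -180.0]
force: [1.4, -0.3, -1.6]
grip_width: 0.0583
grasp_force: 8.0
5.5 [0.5539 0.0199 0.1655] [ 179.9    0.5 -180. ] 0.0583 8.0 [ 1.4 -0.3 -1.6]
dx dy dz turn: [-0.1462  0.238   0.0055] 7.7 q [-26.   9.  23. 104.  -4.  67.  89.]
```

```bash
echo '[[-0.15,0.238,0,7.7,0.05],[-0.15,0.238,0,7.7,0.05],[-0.15,0.238,0,7.7,0.05],[-0.15,0.238,0,7.7,0.05],[-0.15,0.238,0,7.7,0.05],[-0.15,0.238,0,7.7,0.05],[-0.15,0.238,0,7.7,0.05],[-0.15,0.238,0,7.7,0.05]]' | python3 steer.py; echo '[[0,0,0,0,0.05],[0,0,0.03,0,0.05],[0,0,0.06,0,0.05],[0,0,0.09,0,0.05],[0,0,0.09,0,0.05],[0,0,0.09,0,0.05]]' | python3 steer.py;python3 -c "
from h import *
st();to(.690,.260,.069,172.3)
o=env.get_obs(); d=np.array([np.cos(np.radians(172.3)),np.sin(np.radians(172.3))]); w=np.array([.626,.269])
print('wall ahead of grasp',(w-o['tool_pos'][:2])@d)"
```

```text
time_s: 6.17
tool_pos: [0.7004, 0.2676, 0.1569]
tool_rot: [179.8, -0.1, 172.9]
force: [-1.3, 1.6, -3.0]
grip_width: 0.0578
grasp_force: 8.0
time_s: 6.67
tool_pos: [0.6987, 0.2558, 0.0683]
tool_rot: [-179.8, -0.3, 172.2]
force: [-0.2, -0.1, -1.3]
grip_width: 0.058
grasp_force: 8.0
6.67 [0.6987 0.2558 0.0683] [-179.8   -0.3  172.2] 0.058 8.0 [-0.2 -0.1 -1.3]
dx dy dz turn: [ 0.0091  0.003  -0.0007] -0.1 q [-34.  37.  17.  78. -11.  67.  67.]
wall ahead of grasp 0.07376376154925517
```

```bash
echo '[[0.02,0,0,0,0.05],[0.03,0,-0.002,0,0.05],[0.04,0,-0.0125,0,0.05],[0.051,0,-0.02,0,0.05],[0.065,0,-0.024,0,0.05],[0.078,0,-0.025,0,0.05],[0.092,0,-0.022,0,0.05],[0.1,0,-0.018,0,0.05]]' | python3 steer.py 4;  python3 -c "
from h import *
st()
c=env.read_camera('wrist');d=env.read_camera('scene')
q=proj(d,[env.get_obs()['tool_pos']])[0].astype(int);print(q)
a=cv2.resize(c['color'],(400,300));b=cv2.resize(d['color'][q[1]-60:q[1]+60,q[0]-80:q[0]+80],(400,300),interpolation=2)
cv2.imwrite('pics/s4.png',np.hstack([a,b]))"
```

```text
time_s: 7.33
tool_pos: [0.6021, 0.2719, 0.0925]
tool_rot: [179.8, 0.2, 172.3]
force: [1.0, -0.5, -2.4]
grip_width: 0.058
grasp_force: 4.0
7.33 [0.6021 0.2719 0.0925] [179.8   0.2 172.3] 0.058 4.0 [ 1.  -0.5 -2.4]
[390 329]
```

View pics/s4.png

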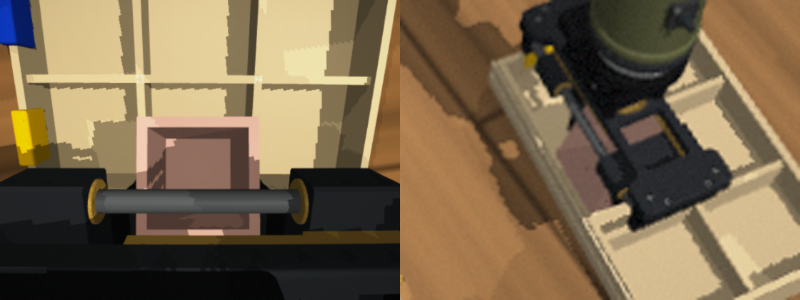

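The rim is now seen nearly face-on, at wrist pixels of about (192,164), (361,164), (367,329) and (189,329). So the pot has rolled, and PnP on those corners will give the angle.

```bash
cat >> h.py <<'E'
def square(c,uv,s=.058):
    "pose of a square seen at 4 corners: TL TR BR BL; gives centre, outward normal (towards camera)"
    K=np.array([[c["fx"],0,c["cx"]],[0,c["fy"],c["cy"]],[0,0,1]]); h=s/2
    o=np.float64([[-h,h,0],[h,h,0],[h,-h,0],[-h,-h,0]])
    r,R,t=cv2.solvePnP(o,np.float64(uv),K,np.float64(c["dist"]),flags=cv2.SOLVEPNP_IPPE_SQUARE)
    T=np.array(c["world_from_camera"]); n=T[:3,:3]@cv2.Rodrigues(R)[0][:,2]
    return T[:3,:3]@t.ravel()+T[:3,3],n
E
python3 - <<'E'
from h import *
c=env.read_camera("wrist"); T=np.array(c["world_from_camera"]); print("cam fwd",T[:3,2].round(2),"pos",T[:3,3].round(3))
p,n=square(c,[(192,164),(361,164),(367,329),(189,329)]); print(p.round(4),n.round(3),"tilt",np.degrees(np.arccos(n[2])).round(1))
E
```

```text
cam fwd [ 0.24 -0.03 -0.97] pos [0.534 0.281 0.236]
[0.5729 0.2762 0.1222] [-0.617  0.106  0.78 ] tilt 38.8
```

```bash
echo '[[0,0,-0.04,0,0.05],[-0.03,0,-0.045,0,0.05],[-0.076,0,-0.045,0,0.05],[-0.076,0,-0.045,0,0.05],[-0.076,0,-0.02,0,0.05],[-0.076,0,0.0025,0,0.05],[-0.076,0,0.0025,0,0.05]]' | python3 steer.py 8; echo '[[0.008,0,0.001,0,0.05],[0.015,0,0.002,0,0.05],[0.029,0,-0.005,0,0.05],[0.044,0,-0.009,0,0.05],[0.054,0,-0.008,0,0.05],[0.064,0,-0.007,0,0.05],[0.074,0,-0.003,0,0.05],[0.083,0,0.001,0,0.05]]' | python3 steer.py 3;echo '[[0.006,0,0.006,0,0.05],[0.006,0,0.006,0,0.05]]' | python3 steer.py; python3 -c "
from h import *
st()
c=env.read_camera('wrist');d=env.read_camera('scene')
q=proj(d,[env.get_obs()['tool_pos']])[0].astype(int);print(q)
a=cv2.resize(c['color'],(400,300));b=cv2.resize(d['color'][q[1]-60:q[1]+60,q[0]-80:q[0]+80],(400,300),interpolation=2)
cv2.imwrite('pics/s5.png',np.hstack([a,b]))"
```

```text
time_s: 8.07
tool_pos: [0.6748, 0.2588, 0.0805]
tool_rot: [-179.7, -0.4, 172.2]
force: [-2.5, -0.4, -2.8]
grip_width: 0.0578
grasp_force: 8.0
time_s: 8.73
tool_pos: [0.5947, 0.2732, 0.0875]
tool_rot: [179.8, 0.2, 172.4]
force: [0.4, -0.3, -0.8]
grip_width: 0.0579
grasp_force: 3.0
time_s: 8.9
tool_pos: [0.5859, 0.2742, 0.0782]
tool_rot: [180.0, -0.2, 172.4]
force: [-1.0, 0.6, 0.3]
grip_width: 0.0578
grasp_force: 3.0
8.9 [0.5859 0.2742 0.0782] [180.   -0.2 172.4] 0.0578 3.0 [-1.   0.6  0.3]
[395 329]
```

View pics/s5.png

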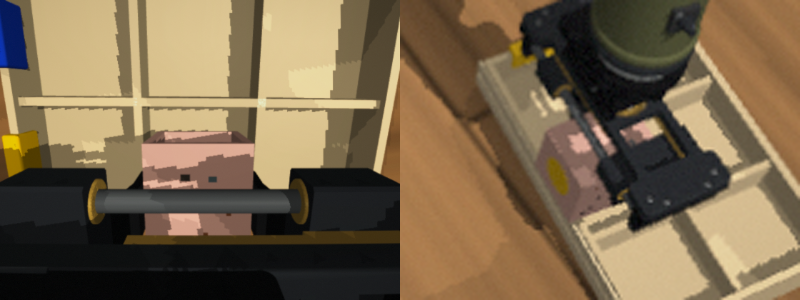

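Now at about 90°: the scene view shows the base with a yellow dot, so pot A belongs in the yellow (far) row. Next is the second quarter turn, with the wall catching the lower rim.

```bash
echo '[[0,0,-0.03,0,0.05],[0,0,-0.06,0,0.05],[-0.03,0,-0.06,0,0.05],[-0.07,0,-0.06,0,0.05],[-0.105,0,-0.06,0,0.05],[-0.105,0,-0.06,0,0.05],[-0.105,0,-0.06,0,0.05],[-0.105,0,-0.06,0,0.05]]' | python3 steer.py 8; cat >> h.py <<'E'
W=np.array([.626,.269]); 
def wall():
    "offset of the far crate wall's top edge from the grasp point: ahead, down; then yaw and tool y miss"
    o=env.get_obs(); a=np.radians(172.3); d=np.array([np.cos(a),np.sin(a)]); e=W-o["tool_pos"][:2]
    print("wall",round(e@d,4),round(o["tool_pos"][2]+.002-.042,4),"along",round(e@[d[1],-d[0]],4))
E
python3 -c "
from h import *
st();wall()"
```

```text
time_s: 9.67
tool_pos: [0.6923, 0.2584, 0.1379]
tool_rot: [-179.9, -0.1, 172.3]
force: [-0.7, 0.8, -2.1]
grip_width: 0.0579
grasp_force: 8.0
9.67 [0.6923 0.2584 0.1379] [-1.799e+02 -1.000e-01  1.723e+02] 0.0579 8.0 [-0.7  0.8 -2.1]
wall 0.0671 0.0979 along 0.0016
```

```bash
echo '[[0,0,0.03,0,0.05],[0,0,0.062,0,0.05],[0,0,0.062,0,0.05],[0,0,0.062,0,0.05]]' | python3 steer.py; echo '[[0.018,0,0,0,0.05],[0.028,0,0,0,0.05],[0.036,0,-0.006,0,0.05],[0.043,0,-0.011,0,0.05],[0.052,0,-0.015,0,0.05],[0.06,0,-0.0166,0,0.05],[0.07,0,-0.017,0,0.05],[0.079,0,-0.0158,0,0.05]]' | python3 steer.py 3;echo '[[0.008,0,0.003,0,0.05],[0.017,0,0.007,0,0.05],[0.024,0,0.013,0,0.05],[0.028,0,0.018,0,0.05],[0.028,0,0.018,0,0.05]]' | python3 steer.py; python3 -c "
from h import *
st();wall()
c=env.read_camera('wrist');d=env.read_camera('scene')
q=proj(d,[env.get_obs()['tool_pos']])[0].astype(int);print(q)
a=cv2.resize(c['color'],(400,300));b=cv2.resize(d['color'][q[1]-60:q[1]+60,q[0]-80:q[0]+80],(400,300),interpolation=2)
cv2.imwrite('pics/s6.png',np.hstack([a,b]))"
```

```text
time_s: 10.0
tool_pos: [0.6899, 0.2594, 0.0753]
tool_rot: [-179.9, -0.3, 172.4]
force: [0.3, 0.4, -0.9]
grip_width: 0.0579
grasp_force: 8.0
time_s: 10.67
tool_pos: [0.6138, 0.2698, 0.0937]
tool_rot: [180.0, 0.1, 172.3]
force: [-0.3, 0.7, -3.3]
grip_width: 0.058
grasp_force: 3.0
time_s: 11.08
tool_pos: [0.5845, 0.2736, 0.0732]
tool_rot: [-179.9, -0.2, 172.4]
force: [0.1, 0.5, -2.5]
grip_width: 0.058
grasp_force: 3.0
11.08 [0.5845 0.2736 0.0732] [-179.9   -0.2  172.4] 0.058 3.0 [ 0.1  0.5 -2.5]
wall -0.0417 0.0332 along 0.001
[395 330]
```

View pics/s6.png

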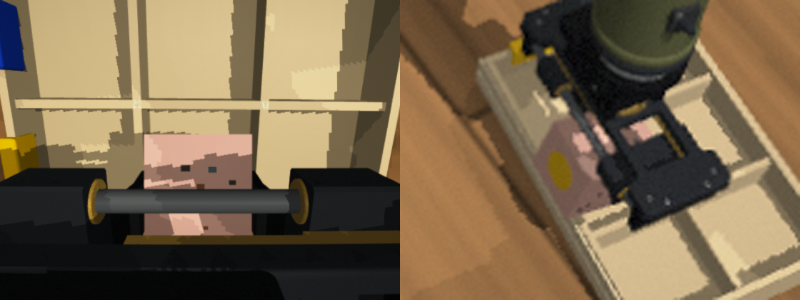

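```bash
echo '[[0,0,-0.03,0,0.05],[0,0,-0.06,0,0.05],[-0.03,0,-0.06,0,0.05],[-0.07,0,-0.06,0,0.05],[-0.102,0,-0.05,0,0.05],[-0.102,0,-0.03,0,0.05],[-0.102,0,-0.009,0,0.05],[-0.102,0,-0.009,0,0.05]]' | python3 steer.py 8; python3 -c "
from h import *
st();wall()"; echo '[[0.015,0,0,0,0.05],[0.03,0,0,0,0.05],[0.036,0,-0.0014,0,0.05],[0.043,0,-0.005,0,0.05],[0.051,0,-0.0076,0,0.05],[0.06,0,-0.008,0,0.05],[0.068,0,-0.0078,0,0.05],[0.077,0,-0.0055,0,0.05]]' | python3 steer.py 3;echo '[[0.008,0,0.003,0,0.05],[0.015,0,0.008,0,0.05],[0.021,0,0.014,0,0.05],[0.025,0,0.016,0,0.05],[0.025,0,0.016,0,0.05]]' | python3 steer.py; cat >> h.py <<'E'
def dot(name="scene"):
    "price dot in a camera: colour, area, ellipse"
    c=env.read_camera(name); p=proj(c,[env.get_obs()["tool_pos"]])[0]
    hsv=cv2.cvtColor(c["color"],cv2.COLOR_BGR2HSV)
    for n,lo,hi in (("yellow",(19,150,80),(33,255,255)),("blue",(105,150,50),(130,255,255))):
        k,l,s,ce=cv2.connectedComponentsWithStats(cv2.inRange(hsv,lo,hi))
        for i in range(1,k):
            if s[i,4]>30 and abs(ce[i]-p).max()<60:
                ct=cv2.findContours(np.uint8(l==i),0,1)[0][0]
                print(name,n,s[i,4],(ce[i]-p).round(1),np.round(cv2.fitEllipse(ct)[1:][0],1),round(cv2.fitEllipse(ct)[2]))
E
python3 -c "
from h import *
st();wall();dot()"
```

```text
time_s: 11.85
tool_pos: [0.6857, 0.2576, 0.078]
tool_rot: [-179.7, -0.4, 172.2]
force: [-1.4, 0.4, -4.9]
grip_width: 0.0576
grasp_force: 8.0
11.85 [0.6857 0.2576 0.078 ] [-179.7   -0.4  172.2] 0.0576 8.0 [-1.4  0.4 -4.9]
wall 0.0607 0.038 along 0.0033
time_s: 12.52
tool_pos: [0.612, 0.27, 0.0912]
tool_rot: [179.9, 0.2, 172.3]
force: [1.0, -0.3, 2.3]
grip_width: 0.0581
grasp_force: 3.0
time_s: 12.93
tool_pos: [0.5842, 0.2735, 0.0715]
tool_rot: [-179.9, -0.2, 172.4]
force: [-0.2, -0.6, -2.7]
grip_width: 0.0583
grasp_force: 3.0
12.93 [0.5842 0.2735 0.0715] [-179.9   -0.2  172.4] 0.0583 3.0 [-0.2 -0.6 -2.7]
wall -0.042 0.0315 along 0.0011
scene yellow 61 [-34.2 -40.9] [ 8.8 10.2] 150
scene yellow 59 [-1.9 -9. ] [ 3.6 19.8] 146
```

```bash
echo '[[0,0,-0.03,0,0.05],[0,0,-0.06,0,0.05],[-0.03,0,-0.06,0,0.05],[-0.07,0,-0.06,0,0.05],[-0.105,0,-0.06,0,0.05],[-0.105,0,-0.06,0,0.05]]' | python3 steer.py 8; python3 -c "
from h import *
st()
c=env.read_camera('wrist');d=env.read_camera('scene')
q=proj(d,[env.get_obs()['tool_pos']])[0].astype(int);print(q)
a=cv2.resize(c['color'],(400,300));b=cv2.resize(d['color'][q[1]-60:q[1]+60,q[0]-80:q[0]+80],(400,300),interpolation=2)
cv2.imwrite('pics/s7.png',np.hstack([a,b]))"
```

```text
time_s: 13.48
tool_pos: [0.6964, 0.2545, 0.1309]
tool_rot: [-179.7, 0.2, 172.0]
force: [-0.7, -2.2, -3.5]
grip_width: 0.0579
grasp_force: 8.0
13.48 [0.6964 0.2545 0.1309] [-179.7    0.2  172. ] 0.0579 8.0 [-0.7 -2.2 -3.5]
[351 335]
```

View pics/s7.png

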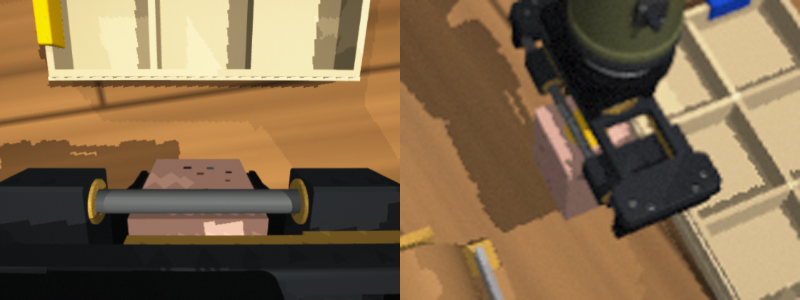

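The pot is almost inverted, and the yellow of its dot shows on top under the gripper in the right view. I'll press it gently onto the counter to square it, then regrasp near the base.

```bash
echo '[[0,0,0.03,0,0.05],[0,0,0.055,0,0.05],[0,0,0.065,0,0.05],[0,0,0.075,0,0.05],[0,0,0.083,0,0.05],[0,0,0.09,0,0.05],[0,0,0.095,0,0.05],[0,0,0.095,0,0.05]]' | python3 steer.py 3; echo '[[0,0,0,0,0.05],[0,0,0,0,0.075],[0,0,0,0,0.075],[0,0,0,0,0.075],[0,0,0,0,0.075],[-0.019,0,-0.022,0,0.075],[-0.019,0,-0.022,0,0.075],[-0.019,0,-0.022,0,0.075]]' | python3 steer.py;echo '[[0,0,0,0,0.05],[0,0,0,0,0.05],[0,0,0,0,0.05],[0,0,0,0,0.05],[0,0,0,0,0.05]]' | python3 steer.py 10;python3 -c "
from h import *
st();dot()"
```

```text
time_s: 14.25
tool_pos: [0.6903, 0.2592, 0.0379]
tool_rot: [-180.0, -0.0, 172.3]
force: [-0.5, -1.2, -2.5]
grip_width: 0.0579
grasp_force: 3.0
time_s: 14.92
tool_pos: [0.7114, 0.2562, 0.0622]
tool_rot: [179.9, 0.2, 172.3]
force: [-0.7, 1.2, -0.3]
grip_width: 0.0745
grasp_force: 0.0
time_s: 15.33
tool_pos: [0.7086, 0.2569, 0.0595]
tool_rot: [-180.0, -0.1, 172.4]
force: [-0.1, 1.0, -2.7]
grip_width: 0.0576
grasp_force: 10.0
15.33 [0.7086 0.2569 0.0595] [-1.800e+02 -1.000e-01  1.724e+02] 0.0576 10.0 [-0.1  1.  -2.7]
scene yellow 66 [ 6.4 -5.2] [7.9 9.2] 101
scene yellow 77 [-38.5  21. ] [11.4 13.8] 150
```

```bash
echo '[[0,0,0,0,0.085],[0,0,0,0,0.085],[0,0,-0.04,0,0.085],[0,0,-0.08,0,0.085],[0,0,-0.12,0,0.085],[0.05,0.04,-0.12,0,0.085],[0.1,0.08,-0.12,0,0.085],[0.15,0.08,-0.12,0,0.085]]' | python3 steer.py; cat >> h.py <<'E'
def potmask(c,kind):
    hsv=cv2.cvtColor(c["color"],cv2.COLOR_BGR2HSV)
    return cv2.inRange(hsv,*kind)
E
python3 -c "
from h import *
st()
c=env.read_camera('top');p=proj(c,[[.7114,.256,.078]])[0];x,y=int(p[0]),int(p[1]);print(p)
d=env.read_camera('scene');q=proj(d,[[.7114,.256,.078]])[0].astype(int)
a=cv2.resize(c['color'][y-40:y+40,x-40:x+40],(400,400),interpolation=2);b=cv2.resize(d['color'][q[1]-40:q[1]+40,q[0]-40:q[0]+40],(400,400),interpolation=2)
cv2.imwrite('pics/s8.png',np.hstack([a,b]));print(q)
"
```

```text
time_s: 16.05
tool_pos: [0.6146, 0.338, 0.1816]
tool_rot: [179.8, 0.2, 172.3]
force: [-1.6, 2.0, 0.5]
grip_width: 0.0846
grasp_force: 0.0
16.05 [0.6146 0.338  0.1816] [179.8   0.2 172.3] 0.0846 0.0 [-1.6  2.   0.5]
[130.53427825 176.94172848]
[340 352]
```

View pics/s8.png

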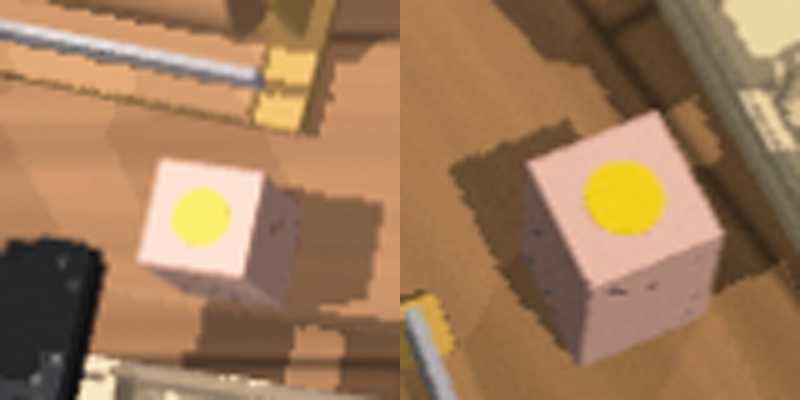

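Pot A stands squarely mouth down, with its yellow dot on top at top-view pixel (130,179). I'll measure the dot's centre and regrasp.

```bash
cat >> h.py <<'E'
def dots():
    "all dots seen from above, taken at base height .078"
    c=env.read_camera("top"); hsv=cv2.cvtColor(c["color"],cv2.COLOR_BGR2HSV)
    for n,lo,hi in (("yellow",(22,120,150),(33,255,255)),("blue",(105,150,80),(130,255,255))):
        k,l,s,ce=cv2.connectedComponentsWithStats(cv2.inRange(hsv,lo,hi))
        for i in range(1,k):
            if s[i,4]>40: print(n,s[i,4],s[i,2:4],ce[i].round(1),plane(c,[ce[i]],.078)[0].round(4),plane(c,[ce[i]],.084)[0].round(4))
E
python3 -c "
from h import *
dots();to(.7114,.256,.14,172.3)"
```

```text
yellow 94 [11 11] [129.9 179.1] [0.7054 0.2573 0.078 ] [0.7038 0.2553 0.084 ]
yellow 65 [ 7 15] [171.8 235.8] [0.5528 0.1352 0.078 ] [0.5519 0.1337 0.084 ]
blue 80 [ 8 16] [166.2 268.1] [0.4681 0.1454 0.078 ] [0.4677 0.1439 0.084 ]
dx dy dz turn: [-0.1107 -0.0703  0.0406] 0.5 q [-45.  27.  19.  80.  -9.  75.  57.]
```

```bash
echo '[[-0.101,-0.068,0,0,0.087],[-0.101,-0.068,0,0,0.087],[-0.101,-0.068,0.02,0,0.087],[-0.101,-0.068,0.05,0,0.087],[-0.101,-0.068,0.08,0,0.087],[-0.101,-0.068,0.115,0,0.087],[-0.101,-0.068,0.121,0,0.087],[-0.101,-0.068,0.121,0,0.087]]' | python3 steer.py; echo '[[0,0,0,0,0.087],[0,0,0,0,0.05],[0,0,0,0,0.05],[0,0,0,0,0.05],[0,0,0,0,0.05],[0,0,0,0,0.05],[0,0,0,0,0.05]]' | python3 steer.py 12; python3 -c "
from h import *
st()"; echo '[[0,0,-0.03,0,0.05],[0,0,-0.06,0,0.05],[0,0,-0.08,0,0.05],[0,0,-0.08,0,0.05]]' | python3 steer.py;  python3 -c "
from h import *
st();to(.5903,.3645,.14,172.3)"
```

```text
time_s: 16.87
tool_pos: [0.704, 0.2523, 0.056]
tool_rot: [-179.8, -0.3, 172.3]
force: [0.1, 0.2, -0.1]
grip_width: 0.0874
grasp_force: 0.0
time_s: 17.45
tool_pos: [0.7059, 0.2554, 0.0604]
tool_rot: [179.9, 0.1, 172.4]
force: [1.0, 2.0, 2.8]
grip_width: 0.0579
grasp_force: 12.0
17.45 [0.7059 0.2554 0.0604] [1.799e+02 1.000e-01 1.724e+02] 0.0579 12.0 [1.  2.  2.8]
time_s: 17.78
tool_pos: [0.7081, 0.2548, 0.1452]
tool_rot: [179.8, 0.4, 172.3]
force: [0.5, 0.4, -1.0]
grip_width: 0.0579
grasp_force: 12.0
17.78 [0.7081 0.2548 0.1452] [179.8   0.4 172.3] 0.0579 12.0 [ 0.5  0.4 -1. ]
dx dy dz turn: [0.1314 0.093  0.0052] 0.0 q [-35.  34.  20.  74. -12.  74.  67.]
```

```bash
echo '[[0.129,0.094,0,0,0.05],[0.129,0.094,0,0,0.05],[0.129,0.094,0,0,0.05],[0.129,0.094,0,0,0.05],[0.129,0.094,0,0,0.05],[0.129,0.094,0,0,0.05]]' | python3 steer.py; python3 -c "
from h import *
st();to(.5903,.3645,.0664,172.3)"
```

```text
time_s: 18.28
tool_pos: [0.5865, 0.3681, 0.1377]
tool_rot: [-180.0, -0.2, 172.7]
force: [-0.3, -1.5, -2.5]
grip_width: 0.0579
grasp_force: 12.0
18.28 [0.5865 0.3681 0.1377] [-180.    -0.2  172.7] 0.0579 12.0 [-0.3 -1.5 -2.5]
dx dy dz turn: [-0.0042 -0.0031  0.0713] 0.4 q [-47.  28.  18.  84.  -9.  70.  54.]
```

```bash
echo '[[-0.002,-0.001,0.02,0,0.05],[-0.002,-0.001,0.04,0,0.05],[-0.002,-0.001,0.055,0,0.05],[-0.002,-0.001,0.065,0,0.05],[-0.002,-0.001,0.07,0,0.05],[-0.002,-0.001,0.074,0,0.05],[-0.002,-0.001,0.074,0,0.05],[-0.002,-0.001,0.074,0,0.05]]' | python3 steer.py; python3 -c "
from h import *
st()";echo '[[0,0,0,0,0.075],[0,0,0,0,0.075],[0,0,0,0,0.075],[0,0,-0.03,0,0.075],[0,0,-0.07,0,0.087],[0,0,-0.1,0,0.087],[0,0,-0.1,0,0.087]]' | python3 steer.py; python3 -c "
from h import *
st();dot()"
```

```text
time_s: 18.95
tool_pos: [0.5931, 0.363, 0.0661]
tool_rot: [180.0, 0.1, 172.3]
force: [0.7, 0.1, -1.2]
grip_width: 0.0575
grasp_force: 12.0
18.95 [0.5931 0.363  0.0661] [1.800e+02 1.000e-01 1.723e+02] 0.0575 12.0 [ 0.7  0.1 -1.2]
time_s: 19.53
tool_pos: [0.5959, 0.3655, 0.1742]
tool_rot: [179.5, 0.6, 172.3]
force: [1.1, 1.9, 0.8]
grip_width: 0.0846
grasp_force: 0.0
19.53 [0.5959 0.3655 0.1742] [179.5   0.6 172.3] 0.0846 0.0 [1.1 1.9 0.8]
scene yellow 201 [-7.9 19. ] [13.7 16.6] 118
```

```bash
cat >> h.py <<'E'
def changed():
    "have the pots still standing moved since the start?"
    a=cv2.imread("pics/top0.png"); b=env.read_camera("top")["color"]
    for n,(x,y) in dict(B=(279,229),C=(328,218),D=(376,283)).items():
        print(n,np.abs(a[y-18:y+18,x-18:x+18].astype(int)-b[y-18:y+18,x-18:x+18]).mean().round(1),end=" ")
E
python3 -c "
from h import *
changed();to(.595,-.144,.17,180.5)"
```

```text
B 4.5 C 4.5 D 4.7 dx dy dz turn: [-0.0696 -0.5033 -0.0022] -8.2 q [-47.  26.  19.  82.  -9.  73.  54.]
```

```bash
echo '[[-0.042,-0.3,0,-4,0.087],[-0.042,-0.3,0,-4,0.087],[-0.042,-0.3,0,-4,0.087],[-0.042,-0.3,0,-4,0.087],[-0.042,-0.3,0,-4,0.087],[-0.042,-0.3,0,-4,0.087],[-0.042,-0.3,0,-4,0.087],[-0.042,-0.3,0,-4,0.087]]' | python3 steer.py; echo '[[-0.01,-0.205,0,-4.2,0.087],[-0.01,-0.205,0,-4.2,0.087],[-0.01,-0.205,0,-4.2,0.087],[-0.01,-0.205,0,-4.2,0.087],[-0.01,-0.205,0,-4.2,0.087],[-0.01,-0.205,0,-4.2,0.087],[-0.01,-0.205,0,-4.2,0.087]]' | python3 steer.py; python3 -c "
from h import *
changed();st();to(.595,-.144,.037,180.5)"
```

```text
time_s: 20.3
tool_pos: [0.5925, 0.0508, 0.1642]
tool_rot: [-179.7, -0.1, 175.8]
force: [0.2, -1.9, 1.1]
grip_width: 0.0866
grasp_force: 0.0
time_s: 20.88
tool_pos: [0.5889, -0.1482, 0.164]
tool_rot: [-179.9, -0.1, -179.8]
force: [0.8, 0.8, 0.8]
grip_width: 0.0873
grasp_force: 0.0
B 48.6 C 43.2 D 30.9 20.93 [ 0.5896 -0.145   0.1639] [ 1.800e+02 -1.000e-01 -1.796e+02] 0.0869 0.0 [0.2 0.9 0.2]
dx dy dz turn: [-0.0054  0.001   0.1269] -0.1 q [-14.  17.  31.  96.  -9.  69. 109.]
```

```bash
echo '[[-0.003,0.001,0.04,0,0.087],[-0.003,0.001,0.08,0,0.087],[-0.003,0.001,0.11,0,0.087],[-0.003,0.001,0.127,0,0.087],[-0.003,0.001,0.127,0,0.087],[-0.003,0.001,0.127,0,0.087],[-0.003,0.001,0.127,0,0.05],[-0.003,0.001,0.127,0,0.05]]' | python3 steer.py 8;echo '[[0,0,0,0,0.05],[0,0,0,0,0.05],[0,0,0,0,0.05],[0,0,0,0,0.05]]' | python3 steer.py;python3 -c "
from h import *
st()"; echo '[[0,0,-0.03,0,0.05],[0,0,-0.06,0,0.05],[0,0,-0.1,0,0.05],[0,0,-0.13,0,0.05],[0,0,-0.13,0,0.05]]' | python3 steer.py;  python3 -c "
from h import *
st();to(.70,.258,.16,172.3)
c=env.read_camera('wrist'); g=cv2.Canny(c['color'][:,230:320],60,150); print([int(r) for r in np.where((g>0).mean(1)>.7)[0]])"
```

```text
time_s: 21.6
tool_pos: [0.5951, -0.1432, 0.0402]
tool_rot: [-180.0, 0.2, -179.4]
force: [0.4, -0.5, 0.2]
grip_width: 0.08
grasp_force: 0.0
time_s: 21.93
tool_pos: [0.5939, -0.1438, 0.0391]
tool_rot: [180.0, 0.1, -179.5]
force: [0.4, 0.8, 2.1]
grip_width: 0.058
grasp_force: 8.0
21.93 [ 0.5939 -0.1438  0.0391] [ 1.800e+02  1.000e-01 -1.795e+02] 0.058 8.0 [0.4 0.8 2.1]
time_s: 22.35
tool_pos: [0.5971, -0.1451, 0.1755]
tool_rot: [-179.9, 0.7, -179.5]
force: [0.9, -1.5, -1.4]
grip_width: 0.058
grasp_force: 8.0
22.35 [ 0.5971 -0.1451  0.1755] [-179.9    0.7 -179.5] 0.058 8.0 [ 0.9 -1.5 -1.4]
dx dy dz turn: [-0.1064  0.4021  0.0155] 8.2 q [-15.  17.  31.  95.  -9.  70. 109.]
[185, 201, 261, 264, 299, 329, 342]
```

```bash
echo '[[-0.08,0.3,0,4,0.05],[-0.08,0.3,0,4,0.05],[-0.08,0.3,0,4,0.05],[-0.08,0.3,0,4,0.05],[-0.08,0.3,0,4,0.05],[-0.08,0.3,0,4,0.05],[-0.08,0.3,0,4,0.05],[-0.08,0.3,0,4,0.05]]' | python3 steer.py; echo '[[-0.033,0.098,0.03,4.2,0.05],[-0.033,0.098,0.05,4.2,0.05],[-0.033,0.098,0.08,4.2,0.05],[-0.033,0.098,0.1,4.2,0.05],[-0.033,0.098,0.1,4.2,0.05],[-0.033,0.098,0.1,4.2,0.05]]' | python3 steer.py; python3 -c "
from h import *
st();wall()"
```

```text
time_s: 23.07
tool_pos: [0.6692, 0.1658, 0.1651]
tool_rot: [179.8, -0.2, 177.0]
force: [-0.7, 1.7, -3.1]
grip_width: 0.0578
grasp_force: 8.0
time_s: 23.57
tool_pos: [0.7065, 0.2518, 0.0635]
tool_rot: [-179.7, -0.4, 172.4]
force: [-0.1, 0.2, -1.9]
grip_width: 0.0584
grasp_force: 8.0
23.57 [0.7065 0.2518 0.0635] [-179.7   -0.4  172.4] 0.0584 8.0 [-0.1  0.2 -1.9]
wall 0.082 0.0235 along 0.0063
```

```bash
echo '[[0.028,0,-0.006,0,0.05],[0.034,0,-0.006,0,0.05],[0.04,0,-0.013,0,0.05],[0.044,0,-0.018,0,0.05],[0.051,0,-0.023,0,0.05],[0.057,0,-0.027,0,0.05],[0.064,0,-0.03,0,0.05],[0.071,0,-0.032,0,0.05]]' | python3 steer.py 3; echo '[[0.008,0,-0.001,0,0.05],[0.016,0,-0.001,0,0.05],[0.023,0,0,0,0.05],[0.03,0,0.002,0,0.05],[0.037,0,0.005,0,0.05],[0.044,0,0.009,0,0.05],[0.052,0,0.016,0,0.05],[0.052,0,0.016,0,0.05]]' | python3 steer.py; python3 -c "
from h import *
st();wall();dot()
c=env.read_camera('wrist'); g=cv2.Canny(c['color'][:,230:320],60,150); print([int(r) for r in np.where((g>0).mean(1)>.7)[0]])"
```

```text
time_s: 24.23
tool_pos: [0.639, 0.2623, 0.1013]
tool_rot: [180.0, 0.1, 172.3]
force: [-0.3, 0.4, -2.0]
grip_width: 0.0578
grasp_force: 3.0
time_s: 24.9
tool_pos: [0.5846, 0.2696, 0.0822]
tool_rot: [-179.9, -0.2, 172.4]
force: [-0.2, 0.1, -2.6]
grip_width: 0.0579
grasp_force: 3.0
24.9 [0.5846 0.2696 0.0822] [-179.9   -0.2  172.4] 0.0579 3.0 [-0.2  0.1 -2.6]
wall -0.0411 0.0422 along 0.005
scene yellow 80 [-32.4 -36.8] [ 9.4 11. ] 108
scene yellow 199 [28.4 37.9] [13.6 16.7] 120
[147, 180, 264, 318, 329, 342]
```

```bash
echo '[[0,0,-0.04,0,0.05],[-0.03,0,-0.055,0,0.05],[-0.06,0,-0.055,0,0.05],[-0.091,0,-0.055,0,0.05],[-0.091,0,-0.03,0,0.05],[-0.091,0,-0.008,0,0.05],[-0.091,0,-0.008,0,0.05]]' | python3 steer.py 8; python3 -c "
from h import *
wall()"; echo '[[0.008,0,0.001,0,0.05],[0.015,0,0.002,0,0.05],[0.029,0,-0.005,0,0.05],[0.044,0,-0.009,0,0.05],[0.054,0,-0.008,0,0.05],[0.064,0,-0.007,0,0.05],[0.074,0,-0.003,0,0.05],[0.083,0,0.001,0,0.05]]' | python3 steer.py 3;echo '[[0.006,0,0.006,0,0.05],[0.006,0,0.006,0,0.05]]' | python3 steer.py; python3 -c "
from h import *
st();wall();dot()
c=env.read_camera('wrist'); g=cv2.Canny(c['color'][:,230:320],60,150); print([int(r) for r in np.where((g>0).mean(1)>.7)[0]])"
```

```text
time_s: 25.58
tool_pos: [0.6757, 0.2553, 0.0868]
tool_rot: [-179.7, -0.4, 172.3]
force: [-1.6, 0.3, -3.9]
grip_width: 0.058
grasp_force: 8.0
wall 0.051 0.0468 along 0.0069
time_s: 26.25
tool_pos: [0.5955, 0.2695, 0.0939]
tool_rot: [179.8, 0.2, 172.4]
force: [0.5, 1.2, -0.5]
grip_width: 0.0579
grasp_force: 3.0
time_s: 26.42
tool_pos: [0.5869, 0.2703, 0.0846]
tool_rot: [180.0, -0.2, 172.5]
force: [-1.9, -0.1, 0.0]
grip_width: 0.058
grasp_force: 3.0
26.42 [0.5869 0.2703 0.0846] [180.   -0.2 172.5] 0.058 3.0 [-1.9 -0.1  0. ]
wall -0.0389 0.0446 along 0.0039
scene yellow 72 [-31.9 -36.8] [ 8.9 10.4] 108
scene yellow 200 [29.  37.7] [13.6 16.7] 119
scene blue 38 [-19.1  11.4] [ 2.6 13.5] 156
[143, 183, 217, 264, 298, 329, 342]
```

```bash
echo '[[0,0,-0.04,0,0.05],[-0.03,0,-0.055,0,0.05],[-0.06,0,-0.055,0,0.05],[-0.089,0,-0.055,0,0.05],[-0.089,0,-0.03,0,0.05],[-0.089,0,-0.001,0,0.05],[-0.089,0,-0.001,0,0.05]]' | python3 steer.py 8; python3 -c "
from h import *
wall()"; echo '[[0.01,0,-0.002,0,0.05],[0.02,0,-0.005,0,0.05],[0.035,0,-0.01,0,0.05],[0.05,0,-0.011,0,0.05],[0.062,0,-0.009,0,0.05],[0.074,0,-0.004,0,0.05],[0.084,0,0.003,0,0.05],[0.092,0,0.01,0,0.05]]' | python3 steer.py 3;echo '[[0,0,0,0,0.05]]' | python3 steer.py; python3 -c "
from h import *
st();wall();dot()
c=env.read_camera('wrist'); g=cv2.Canny(c['color'][:,230:320],60,150); print([int(r) for r in np.where((g>0).mean(1)>.7)[0]])"
```

```text
time_s: 27.1
tool_pos: [0.6747, 0.2544, 0.0789]
tool_rot: [-179.6, -0.5, 172.2]
force: [-2.5, 0.2, -5.0]
grip_width: 0.0581
grasp_force: 8.0
wall 0.0502 0.0389 along 0.0079
time_s: 27.77
tool_pos: [0.5863, 0.2704, 0.0784]
tool_rot: [179.9, 0.1, 172.4]
force: [-0.5, 0.8, 0.3]
grip_width: 0.0582
grasp_force: 3.0
time_s: 27.85
tool_pos: [0.5843, 0.2706, 0.0764]
tool_rot: [180.0, -0.1, 172.4]
force: [-1.1, -0.0, -1.5]
grip_width: 0.0582
grasp_force: 3.0
27.85 [0.5843 0.2706 0.0764] [ 1.800e+02 -1.000e-01  1.724e+02] 0.0582 3.0 [-1.1 -0.  -1.5]
wall -0.0416 0.0364 along 0.004
scene yellow 70 [-32.6 -38.3] [ 9.3 10.7] 109
scene yellow 199 [28.5 36.2] [13.6 16.7] 120
scene blue 80 [-18.6   8.2] [ 5.9 14.4] 162
[134, 137, 149, 195, 264, 298, 329, 342]
```

```bash
echo '[[0,0,-0.03,0,0.05],[0,0,-0.06,0,0.05],[-0.03,0,-0.06,0,0.05],[-0.07,0,-0.06,0,0.05],[-0.102,0,-0.05,0,0.05],[-0.102,0,-0.03,0,0.05],[-0.102,0,0.002,0,0.05],[-0.102,0,0.002,0,0.05]]' | python3 steer.py 8; python3 -c "
from h import *
wall()"; echo '[[0.012,0,0,0,0.05],[0.021,0,0,0,0.05],[0.028,0,-0.005,0,0.05],[0.034,0,-0.01,0,0.05],[0.043,0,-0.014,0,0.05],[0.051,0,-0.016,0,0.05],[0.06,0,-0.017,0,0.05],[0.068,0,-0.017,0,0.05]]' | python3 steer.py 3;echo '[[0.009,0,0.0025,0,0.05],[0.017,0,0.006,0,0.05],[0.024,0,0.011,0,0.05],[0.03,0,0.017,0,0.05],[0.036,0,0.02,0,0.05],[0.036,0,0.02,0,0.05]]' | python3 steer.py; python3 -c "
from h import *
st();wall();dot()
c=env.read_camera('wrist'); g=cv2.Canny(c['color'][:,230:320],60,150); print([int(r) for r in np.where((g>0).mean(1)>.7)[0]])"
```

```text
time_s: 28.62
tool_pos: [0.685, 0.2533, 0.0674]
tool_rot: [-179.6, -0.5, 172.2]
force: [-2.6, -0.4, -4.9]
grip_width: 0.0579
grasp_force: 8.0
wall 0.0606 0.0274 along 0.0077
time_s: 29.28
tool_pos: [0.6206, 0.2653, 0.0935]
tool_rot: [179.9, 0.2, 172.3]
force: [1.9, -0.2, 2.7]
grip_width: 0.058
grasp_force: 3.0
time_s: 29.78
tool_pos: [0.5817, 0.2698, 0.0691]
tool_rot: [-179.9, -0.2, 172.4]
force: [0.5, 0.5, -3.1]
grip_width: 0.0581
grasp_force: 3.0
29.78 [0.5817 0.2698 0.0691] [-179.9   -0.2  172.4] 0.0581 3.0 [ 0.5  0.5 -3.1]
wall -0.044 0.0291 along 0.0051
scene yellow 64 [-33.3 -39. ] [ 9.3 10.6] 96
scene yellow 199 [28.1 35.5] [13.6 16.6] 118
scene blue 42 [-2.1 -9.1] [ 3.5 16. ] 144
[140, 143, 229, 264, 299, 319, 329, 342]
```

```bash
echo '[[0,0,-0.03,0,0.05],[0,0,-0.06,0,0.05],[-0.03,0,-0.06,0,0.05],[-0.07,0,-0.06,0,0.05],[-0.11,0,-0.06,0,0.05],[-0.11,0,-0.04,0,0.05],[-0.11,0,0,0,0.05],[-0.11,0,0,0,0.05]]' | python3 steer.py 8; python3 -c "
from h import *
st();wall();dot()"
```

```text
time_s: 30.55
tool_pos: [0.6895, 0.2521, 0.062]
tool_rot: [-179.6, -0.7, 172.2]
force: [-2.9, -0.8, -6.1]
grip_width: 0.0583
grasp_force: 8.0
30.55 [0.6895 0.2521 0.062 ] [-179.6   -0.7  172.2] 0.0583 8.0 [-2.9 -0.8 -6.1]
wall 0.0652 0.022 along 0.0082
scene yellow 77 [-45.1  27.7] [11.5 13.9] 156
scene blue 40 [-6.1 -7.5] [ 2.7 15.7] 150
```

```bash
echo '[[0,0,0.006,0,0.05],[0,0,0.012,0,0.05],[0,0,0.018,0,0.05],[0,0,0.024,0,0.05],[0,0,0.03,0,0.05],[0,0,0.034,0,0.05],[0,0,0.034,0,0.05],[0,0,0.034,0,0.05]]' | python3 steer.py 3; echo '[[0,0,0,0,0.075],[0,0,0,0,0.085],[0,0,0,0,0.085],[0,0,0,0,0.085],[0,0,-0.04,0,0.085],[0,0,-0.08,0,0.085],[0,0,-0.12,0,0.085]]' | python3 steer.py; echo '[[0.12,0.08,0,0,0.085],[0.12,0.08,0,0,0.085],[0.12,0.08,0,0,0.085],[0.12,0.08,0,0,0.085],[0.12,0.08,0,0,0.085]]' | python3 steer.py;python3 -c "
from h import *
st();dots()"
```

```text
time_s: 31.27
tool_pos: [0.6935, 0.255, 0.0372]
tool_rot: [-180.0, -0.0, 172.3]
force: [-0.2, -0.4, -2.5]
grip_width: 0.0578
grasp_force: 3.0
time_s: 31.85
tool_pos: [0.6932, 0.2548, 0.1584]
tool_rot: [-180.0, -0.1, 172.3]
force: [1.3, 0.9, 0.3]
grip_width: 0.0843
grasp_force: 0.0
time_s: 32.27
tool_pos: [0.58, 0.3576, 0.1578]
tool_rot: [179.8, -0.2, 172.9]
force: [0.2, 0.8, -0.2]
grip_width: 0.085
grasp_force: 0.0
32.27 [0.58   0.3576 0.1578] [179.8  -0.2 172.9] 0.085 0.0 [ 0.2  0.8 -0.2]
yellow 56 [ 7 15] [171.9 236.3] [0.5512 0.1348 0.078 ] [0.5504 0.1334 0.084 ]
blue 79 [10 10] [131.6 177.3] [0.7106 0.2531 0.078 ] [0.7089 0.2511 0.084 ]
blue 79 [ 8 16] [166.1 268.1] [0.4681 0.1455 0.078 ] [0.4676 0.144  0.084 ]
```

```bash
python3 -c "
from h import *
to(.7106,.2531,.060,172.3)"
```

```text
dx dy dz turn: [-0.1396 -0.084   0.098 ] 0.4 q [-51.  26.  23.  85. -11.  71.  57.]
```

```bash
echo '[[-0.137,-0.079,0,0,0.087],[-0.137,-0.079,0,0,0.087],[-0.137,-0.079,0,0,0.087],[-0.137,-0.079,0,0,0.087],[-0.137,-0.079,0.03,0,0.087],[-0.137,-0.079,0.06,0,0.087],[-0.137,-0.079,0.09,0,0.087],[-0.137,-0.079,0.098,0,0.087]]' | python3 steer.py; echo '[[0,0,0,0,0.087],[0,0,0,0,0.087],[0,0,0,0,0.05],[0,0,0,0,0.05],[0,0,0,0,0.05],[0,0,0,0,0.05],[0,0,0,0,0.05],[0,0,0,0,0.05]]' | python3 steer.py 12; python3 -c "
from h import *
st()"; echo '[[0,0,-0.03,0,0.05],[0,0,-0.06,0,0.05],[0,0,-0.08,0,0.05],[0,0,-0.08,0,0.05],[0,0,-0.08,0,0.05]]' | python3 steer.py;  python3 -c "
from h import *
st();to(.5011,.3765,.14,172.3)"
```

```text
time_s: 32.98
tool_pos: [0.7087, 0.2501, 0.0535]
tool_rot: [-179.7, -0.4, 172.2]
force: [-1.5, 0.7, -1.2]
grip_width: 0.0874
grasp_force: 0.0
time_s: 33.65
tool_pos: [0.7109, 0.2535, 0.0601]
tool_rot: [180.0, 0.0, 172.3]
force: [-1.3, -1.3, 1.8]
grip_width: 0.058
grasp_force: 12.0
33.65 [0.7109 0.2535 0.0601] [180.    0.  172.3] 0.058 12.0 [-1.3 -1.3  1.8]
time_s: 34.07
tool_pos: [0.7111, 0.2539, 0.1402]
tool_rot: [179.9, 0.1, 172.3]
force: [0.1, -0.9, -2.6]
grip_width: 0.0577
grasp_force: 12.0
34.07 [0.7111 0.2539 0.1402] [1.799e+02 1.000e-01 1.723e+02] 0.0577 12.0 [ 0.1 -0.9 -2.6]
dx dy dz turn: [2.245e-01 9.350e-02 2.000e-04] 0.0 q [-37.  36.  25.  73. -15.  74.  69.]
```

```bash
echo '[[0,0,-0.04,0,0.05],[0.224,0.093,-0.04,0,0.05],[0.224,0.093,-0.04,0,0.05],[0.224,0.093,-0.04,0,0.05],[0.224,0.093,-0.04,0,0.05],[0.224,0.093,-0.04,0,0.05],[0.224,0.093,-0.04,0,0.05],[0.224,0.093,-0.04,0,0.05]]' | python3 steer.py; echo '[[0,0,0,0,0.05],[0,0,0,0,0.05]]' | python3 steer.py; python3 -c "
from h import *
st();to(.5011,.3765,.0664,172.3)"
```

```text
time_s: 34.73
tool_pos: [0.4909, 0.3826, 0.1763]
tool_rot: [180.0, -0.6, 173.0]
force: [-1.5, 0.9, -3.3]
grip_width: 0.0578
grasp_force: 12.0
time_s: 34.9
tool_pos: [0.5004, 0.375, 0.1775]
tool_rot: [-179.8, -0.1, 172.4]
force: [0.8, -0.1, -2.0]
grip_width: 0.0579
grasp_force: 12.0
34.9 [0.5004 0.375  0.1775] [-1.798e+02 -1.000e-01  1.724e+02] 0.0579 12.0 [ 0.8 -0.1 -2. ]
dx dy dz turn: [-0.0005  0.0016  0.1111] 0.1 q [-58.  18.  23.  92.  -7.  71.  49.]
```

```bash
echo '[[0,0.001,0.04,0,0.05],[0,0.001,0.07,0,0.05],[0,0.001,0.085,0,0.05],[0,0.001,0.095,0,0.05],[0,0.001,0.105,0,0.05],[0,0.001,0.112,0,0.05],[0,0.001,0.114,0,0.05],[0,0.001,0.114,0,0.05]]' | python3 steer.py; python3 -c "
from h import *
st()";echo '[[0,0,0,0,0.075],[0,0,0,0,0.075],[0,0,0,0,0.075],[0,0,-0.03,0,0.075],[0,0,-0.07,0,0.087],[0,0,-0.11,0,0.087],[0,0,-0.11,0,0.087]]' | python3 steer.py; python3 -c "
from h import *
st();dot();changed();to(.607,-.275,.19,162.5)"
```

```text
time_s: 35.57
tool_pos: [0.5022, 0.3765, 0.0661]
tool_rot: [180.0, 0.1, 172.3]
force: [0.1, 0.8, -2.7]
grip_width: 0.0577
grasp_force: 12.0
35.57 [0.5022 0.3765 0.0661] [1.800e+02 1.000e-01 1.723e+02] 0.0577 12.0 [ 0.1  0.8 -2.7]
time_s: 36.15
tool_pos: [0.5053, 0.3798, 0.1852]
tool_rot: [179.3, 0.6, 172.3]
force: [1.6, 0.4, 1.2]
grip_width: 0.0845
grasp_force: 0.0
36.15 [0.5053 0.3798 0.1852] [179.3   0.6 172.3] 0.0845 0.0 [1.6 0.4 1.2]
scene yellow 200 [-51.8  39.3] [13.6 16.7] 119
scene blue 159 [-12.5  22.6] [11.7 15.3] 123
B 27.8 C 3.8 D 4.0 dx dy dz turn: [-0.1905 -0.6332 -0.0116] 9.9 q [-58.  18.  23.  92.  -7.  71.  49.]
```

```bash
python3 -c "
from h import *
c=env.read_camera('top')
print('jarg',plane(c,[(388,194)],.11)[0],'jarp',plane(c,[(303,162)],.086)[0],'dish',plane(c,[(323,265)],.02)[0],'tinred',plane(c,[(460,274)],.162)[0],'tingreen',plane(c,[(440,233)],.162)[0])
j=plane(c,[(388,194)],.11)[0]
a=np.radians(162.5);e=j[:2]-[.623,-.280];print(e@[np.cos(a),np.sin(a)],e@[np.sin(a),-np.cos(a)])
to(.623,-.280,.19,162.5)"
```

```text
jarg [ 0.66376048 -0.42976929  0.11      ] jarp [ 0.75530492 -0.20854329  0.086     ] dish [ 0.48498233 -0.26638124  0.02      ] tinred [ 0.45322476 -0.58855547  0.162     ] tingreen [ 0.55391012 -0.54405415  0.162     ]
-0.0839104518449551 -0.13058059782135326
dx dy dz turn: [-0.2081 -0.6352 -0.0138] 9.9 q [-58.  18.  23.  92.  -7.  71.  49.]
```

```bash
echo '[[-0.1,-0.31,0,5,0.087],[-0.1,-0.31,0,5,0.087],[-0.1,-0.31,0,5,0.087],[-0.1,-0.31,0,5,0.087],[-0.1,-0.31,0,5,0.087],[-0.1,-0.31,0,5,0.087],[-0.1,-0.31,0,5,0.087],[-0.1,-0.31,0,5,0.087]]' | python3 steer.py;python3 -c "
from h import *
st();to(.623,-.280,.18,162.5)"
```

```text
time_s: 36.97
tool_pos: [0.5579, 0.0525, 0.1738]
tool_rot: [-179.9, -0.1, 167.2]
force: [1.0, -0.3, 0.8]
grip_width: 0.0873
grasp_force: 0.0
36.97 [0.5579 0.0525 0.1738] [-1.799e+02 -1.000e-01  1.672e+02] 0.0873 0.0 [ 1.  -0.3  0.8]
dx dy dz turn: [-0.137  -0.3099 -0.0062] 4.7 q [-39.  11.  35. 102.  -7.  69.  75.]
```

```bash
echo '[[-0.137,-0.31,0,4.7,0.087],[-0.137,-0.31,0,4.7,0.087],[-0.137,-0.31,0,4.7,0.087],[-0.137,-0.31,0,4.7,0.087],[-0.137,-0.31,0,4.7,0.087],[-0.137,-0.31,0,4.7,0.087],[-0.137,-0.31,0,4.7,0.087],[-0.137,-0.31,0,4.7,0.087]]' | python3 steer.py; echo '[[0,0,0,0,0.087],[0,0,0,0,0.087]]' | python3 steer.py; python3 -c "
from h import *
st();to(.623,-.280,.037,162.5)
c=env.read_camera('wrist');im=c['color'];cv2.imwrite('pics/wC.png',im)
print('pred centre',proj(c,[[.605,-.274,.078]]))
o=env.get_obs()['tool_pos']
hsv=cv2.cvtColor(im,cv2.COLOR_BGR2HSV);m=cv2.inRange(hsv,(0,0,150),(180,70,255));m[232:]=0
k,l,s,ce=cv2.connectedComponentsWithStats(m)
for i in range(1,k):
    if s[i,4]>300: print(s[i],ce[i], cv2.minAreaRect(cv2.findContours(np.uint8(l==i),0,1)[0][0]))"
```

```text
time_s: 37.63
tool_pos: [0.6229, -0.272, 0.1731]
tool_rot: [180.0, -0.2, 162.7]
force: [-0.3, 0.6, 0.6]
grip_width: 0.0867
grasp_force: 0.0
time_s: 37.8
tool_pos: [0.6212, -0.2748, 0.173]
tool_rot: [-179.9, -0.2, 162.3]
force: [-0.2, 1.1, -0.2]
grip_width: 0.0874
grasp_force: 0.0
37.8 [ 0.6212 -0.2748  0.173 ] [-179.9   -0.2  162.3] 0.0874 0.0 [-0.2  1.1 -0.2]
dx dy dz turn: [-0.0033 -0.0044  0.136 ] -0.2 q [ -8.  28.  41.  85. -19.  74. 107.]
pred centre [[270.66340755 196.18544047]]
[   0    0  108   56 3216] [58.98600746 24.86567164] ((53.725460052490234, 27.101181030273438), (107.0707015991211, 54.808876037597656), 0.5405101776123047)
[ 181    0  104   84 3481] [229.77391554  49.0011491 ] ((232.5, 41.5), (83.0, 103.0), 90.0)
[ 228  150   87   82 5124] [269.32786885 183.05210773] ((271.0, 190.5), (81.0, 86.0), 90.0)
```

```bash
echo '[[-0.001,-0.0044,0.04,0,0.087],[-0.001,-0.0044,0.08,0,0.087],[-0.001,-0.0044,0.11,0,0.087],[-0.001,-0.0044,0.136,0,0.087],[-0.001,-0.0044,0.136,0,0.087],[-0.001,-0.0044,0.136,0,0.087],[-0.001,-0.0044,0.136,0,0.05],[-0.001,-0.0044,0.136,0,0.05]]' | python3 steer.py 8;echo '[[0,0,0,0,0.05],[0,0,0,0,0.05],[0,0,0,0,0.05],[0,0,0,0,0.05]]' | python3 steer.py;python3 -c "
from h import *
st()"; echo '[[0,0,-0.03,0,0.05],[0,0,-0.06,0,0.05],[0,0,-0.1,0,0.05],[0,0,-0.14,0,0.05],[0,0,-0.14,0,0.05],[0,0,-0.14,0,0.05]]' | python3 steer.py;  python3 -c "
from h import *
st();to(.70,.258,.17,172.3)
c=env.read_camera('wrist'); g=cv2.Canny(c['color'][:,230:320],60,150); print([int(r) for r in np.where((g>0).mean(1)>.7)[0]])"
```

```text
time_s: 38.52
tool_pos: [0.6249, -0.2752, 0.0419]
tool_rot: [180.0, 0.2, 162.7]
force: [0.9, 0.2, -0.2]
grip_width: 0.0805
grasp_force: 0.0
time_s: 38.85
tool_pos: [0.6236, -0.2771, 0.0408]
tool_rot: [-179.9, 0.2, 162.6]
force: [0.5, -2.4, 4.9]
grip_width: 0.0584
grasp_force: 8.0
38.85 [ 0.6236 -0.2771  0.0408] [-179.9    0.2  162.6] 0.0584 8.0 [ 0.5 -2.4  4.9]
time_s: 39.35
tool_pos: [0.6244, -0.2759, 0.182]
tool_rot: [180.0, 0.3, 162.6]
force: [0.1, -0.1, -2.8]
grip_width: 0.0582
grasp_force: 8.0
39.35 [ 0.6244 -0.2759  0.182 ] [180.    0.3 162.6] 0.0582 8.0 [ 0.1 -0.1 -2.8]
dx dy dz turn: [0.0872 0.5321 0.012 ] -9.7 q [ -8.  28.  41.  84. -19.  75. 107.]
[191, 207, 264, 299, 329, 342]
```

```bash
echo '[[0.05,0.31,0,-5,0.05],[0.05,0.31,0,-5,0.05],[0.05,0.31,0,-5,0.05],[0.05,0.31,0,-5,0.05],[0.05,0.31,0,-5,0.05],[0.05,0.31,0,-5,0.05],[0.05,0.31,0,-5,0.05],[0.05,0.31,0,-5,0.05]]' | python3 steer.py;echo '[[0.015,0.225,0.01,-4.7,0.05],[0.015,0.225,0.01,-4.7,0.05],[0.015,0.225,0.01,-4.7,0.05],[0.015,0.225,0.03,-4.7,0.05],[0.015,0.225,0.05,-4.7,0.05],[0.015,0.225,0.08,-4.7,0.05],[0.015,0.225,0.1,-4.7,0.05],[0.015,0.225,0.11,-4.7,0.05]]' | python3 steer.py; echo '[[0,0,0,0,0.05],[0,0,0,0,0.05]]' | python3 steer.py; python3 -c "
from h import *
st();wall()"
```

```text
time_s: 40.07
tool_pos: [0.6665, 0.0441, 0.1758]
tool_rot: [179.8, -0.3, 168.0]
force: [0.1, 1.6, -3.3]
grip_width: 0.0577
grasp_force: 8.0
time_s: 40.73
tool_pos: [0.6954, 0.2614, 0.0598]
tool_rot: [-179.7, -0.7, 172.6]
force: [-2.1, -0.8, -3.5]
grip_width: 0.0581
grasp_force: 8.0
time_s: 40.9
tool_pos: [0.7012, 0.256, 0.0683]
tool_rot: [-179.8, -0.1, 172.2]
force: [0.4, -2.2, -1.1]
grip_width: 0.058
grasp_force: 8.0
40.9 [0.7012 0.256  0.0683] [-1.798e+02 -1.000e-01  1.722e+02] 0.058 8.0 [ 0.4 -2.2 -1.1]
wall 0.0762 0.0283 along 0.0028
```

```bash
echo '[[0.02,0,-0.002,0,0.05],[0.028,0,-0.002,0,0.05],[0.033,0,-0.008,0,0.05],[0.037,0,-0.013,0,0.05],[0.043,0,-0.018,0,0.05],[0.049,0,-0.022,0,0.05],[0.056,0,-0.025,0,0.05],[0.063,0,-0.027,0,0.05]]' | python3 steer.py 3; echo '[[0.008,0,-0.001,0,0.05],[0.015,0,-0.001,0,0.05],[0.022,0,0,0,0.05],[0.03,0,0.001,0,0.05],[0.037,0,0.004,0,0.05],[0.043,0,0.007,0,0.05],[0.049,0,0.012,0,0.05],[0.056,0,0.019,0,0.05]]' | python3 steer.py; echo '[[0,0,0,0,0.05]]' | python3 steer.py; python3 -c "
from h import *
st();wall();dot()
c=env.read_camera('wrist'); g=cv2.Canny(c['color'][:,230:320],60,150); print([int(r) for r in np.where((g>0).mean(1)>.7)[0]])"
```

```text
time_s: 41.57
tool_pos: [0.6397, 0.2668, 0.0979]
tool_rot: [179.9, 0.2, 172.3]
force: [1.8, -0.8, 0.0]
grip_width: 0.058
grasp_force: 3.0
time_s: 42.23
tool_pos: [0.5829, 0.2747, 0.0771]
tool_rot: [180.0, -0.0, 172.3]
force: [-0.7, 0.3, -0.6]
grip_width: 0.0578
grasp_force: 3.0
time_s: 42.32
tool_pos: [0.5806, 0.2748, 0.075]
tool_rot: [-179.9, -0.2, 172.4]
force: [0.9, 0.2, -2.0]
grip_width: 0.058
grasp_force: 3.0
42.32 [0.5806 0.2748 0.075 ] [-179.9   -0.2  172.4] 0.058 3.0 [ 0.9  0.2 -2. ]
wall -0.0458 0.035 along 0.0003
scene yellow 84 [-35.1 -40. ] [10.  12.5] 79
scene yellow 201 [25.7 35.2] [13.6 16.9] 123
scene blue 36 [-21.8  10.4] [ 2.7 12.1] 157
[143, 146, 158, 201, 244, 298, 329, 342]
```

```bash
echo '[[0,0,-0.04,0,0.05],[-0.03,0,-0.06,0,0.05],[-0.06,0,-0.06,0,0.05],[-0.096,0,-0.055,0,0.05],[-0.096,0,-0.03,0,0.05],[-0.096,0,-0.008,0,0.05],[-0.096,0,-0.008,0,0.05],[-0.096,0,-0.008,0,0.05]]' | python3 steer.py 8; python3 -c "
from h import *
wall()"; echo '[[0.01,0,-0.002,0,0.05],[0.02,0,-0.005,0,0.05],[0.035,0,-0.01,0,0.05],[0.05,0,-0.011,0,0.05],[0.062,0,-0.009,0,0.05],[0.074,0,-0.004,0,0.05],[0.084,0,0.003,0,0.05],[0.092,0,0.01,0,0.05]]' | python3 steer.py 3;echo '[[0.002,0,0.002,0,0.05],[0.002,0,0.002,0,0.05]]' | python3 steer.py; python3 -c "
from h import *
st();wall();dot()
c=env.read_camera('wrist'); g=cv2.Canny(c['color'][:,230:320],60,150); print([int(r) for r in np.where((g>0).mean(1)>.7)[0]])"
```

```text
time_s: 43.08
tool_pos: [0.6774, 0.2609, 0.0831]
tool_rot: [-179.8, -0.2, 172.3]
force: [0.4, -0.1, -1.8]
grip_width: 0.0582
grasp_force: 8.0
wall 0.052 0.0431 along 0.0012
time_s: 43.75
tool_pos: [0.5872, 0.2752, 0.0777]
tool_rot: [179.8, 0.1, 172.4]
force: [0.1, -0.3, 1.7]
grip_width: 0.0579
grasp_force: 3.0
time_s: 43.92
tool_pos: [0.5848, 0.2753, 0.0742]
tool_rot: [179.9, -0.0, 172.4]
force: [-0.4, 0.5, -3.0]
grip_width: 0.058
grasp_force: 3.0
43.92 [0.5848 0.2753 0.0742] [179.9  -0.  172.4] 0.058 3.0 [-0.4  0.5 -3. ]
wall -0.0416 0.0342 along -0.0007
scene yellow 62 [-34.6 -41.1] [ 6.6 11.3] 168
scene yellow 202 [27.4 33.8] [13.6 17. ] 123
scene blue 47 [-21.8  10.3] [ 3.3 13.8] 157
[135, 138, 150, 203, 233, 237, 298, 329, 342]
```

```bash
echo '[[0,0,-0.04,0,0.05],[-0.03,0,-0.06,0,0.05],[-0.06,0,-0.06,0,0.05],[-0.092,0,-0.055,0,0.05],[-0.092,0,-0.03,0,0.05],[-0.092,0,-0.003,0,0.05],[-0.092,0,-0.003,0,0.05],[-0.092,0,-0.003,0,0.05]]' | python3 steer.py 8; python3 -c "
from h import *
wall()"; echo '[[0.01,0,-0.002,0,0.05],[0.02,0,-0.005,0,0.05],[0.035,0,-0.01,0,0.05],[0.05,0,-0.011,0,0.05],[0.062,0,-0.009,0,0.05],[0.074,0,-0.004,0,0.05],[0.084,0,0.003,0,0.05],[0.092,0,0.01,0,0.05]]' | python3 steer.py 4;echo '[[0.002,0,0.002,0,0.05],[0.002,0,0.002,0,0.05]]' | python3 steer.py; python3 -c "
from h import *
st();wall();dot()
c=env.read_camera('wrist'); g=cv2.Canny(c['color'][:,230:320],60,150); print([int(r) for r in np.where((g>0).mean(1)>.7)[0]])"
```

```text
time_s: 44.68
tool_pos: [0.6757, 0.2608, 0.0743]
tool_rot: [-179.8, -0.2, 172.3]
force: [-0.3, -0.3, -2.0]
grip_width: 0.0579
grasp_force: 8.0
wall 0.0503 0.0343 along 0.0015
time_s: 45.35
tool_pos: [0.5859, 0.2754, 0.0691]
tool_rot: [179.8, 0.2, 172.4]
force: [0.5, -0.2, 0.7]
grip_width: 0.0576
grasp_force: 4.0
time_s: 45.52
tool_pos: [0.5828, 0.2757, 0.0655]
tool_rot: [179.9, -0.0, 172.4]
force: [-3.7, 1.7, 1.6]
grip_width: 0.0579
grasp_force: 4.0
45.52 [0.5828 0.2757 0.0655] [179.9  -0.  172.4] 0.0579 4.0 [-3.7  1.7  1.6]
wall -0.0437 0.0255 along -0.0009
scene yellow 62 [-35.3 -43.1] [ 6.9 10.6] 179
scene yellow 194 [26.8 32.3] [13.8 16.3] 113
scene blue 87 [-21.2   6.8] [ 6.5 14.3] 160
[141, 218, 264, 298, 329, 342]
```

```bash
echo '[[0,0,-0.03,0,0.05],[0,0,-0.06,0,0.05],[-0.03,0,-0.06,0,0.05],[-0.07,0,-0.06,0,0.05],[-0.104,0,-0.05,0,0.05],[-0.104,0,-0.03,0,0.05],[-0.104,0,-0.006,0,0.05],[-0.104,0,-0.006,0,0.05]]' | python3 steer.py 8; python3 -c "
from h import *
wall()"; echo '[[0.012,0,0,0,0.05],[0.021,0,0,0,0.05],[0.028,0,-0.005,0,0.05],[0.034,0,-0.01,0,0.05],[0.043,0,-0.014,0,0.05],[0.051,0,-0.016,0,0.05],[0.06,0,-0.017,0,0.05],[0.068,0,-0.017,0,0.05]]' | python3 steer.py 3;echo '[[0.009,0,0.0025,0,0.05],[0.017,0,0.006,0,0.05],[0.024,0,0.011,0,0.05],[0.03,0,0.017,0,0.05],[0.036,0,0.02,0,0.05],[0.036,0,0.02,0,0.05]]' | python3 steer.py; python3 -c "
from h import *
st();wall();dot()
c=env.read_camera('wrist'); g=cv2.Canny(c['color'][:,230:320],60,150); print([int(r) for r in np.where((g>0).mean(1)>.7)[0]])"
```

```text
time_s: 46.28
tool_pos: [0.6845, 0.2578, 0.0641]
tool_rot: [-179.7, -0.4, 172.2]
force: [-2.4, 0.4, -5.3]
grip_width: 0.0583
grasp_force: 8.0
wall 0.0595 0.0241 along 0.0033
time_s: 46.95
tool_pos: [0.6197, 0.2698, 0.0894]
tool_rot: [179.9, 0.2, 172.3]
force: [2.3, 0.1, 0.9]
grip_width: 0.0583
grasp_force: 3.0
time_s: 47.45
tool_pos: [0.5805, 0.2746, 0.0653]
tool_rot: [-179.9, -0.3, 172.4]
force: [-1.6, -0.4, -1.5]
grip_width: 0.0581
grasp_force: 3.0
47.45 [0.5805 0.2746 0.0653] [-179.9   -0.3  172.4] 0.0581 3.0 [-1.6 -0.4 -1.5]
wall -0.0458 0.0253 along 0.0005
scene yellow 68 [-35.4 -42.2] [ 7.4 11.3] 178
scene yellow 198 [26.2 33.1] [13.7 16.5] 118
scene blue 98 [-25.8   7.9] [ 7.4 14.3] 163
[161, 243, 247, 264, 298, 329, 342]
```

```bash
echo '[[0,0,-0.03,0,0.05],[0,0,-0.06,0,0.05],[-0.03,0,-0.06,0,0.05],[-0.07,0,-0.06,0,0.05],[-0.106,0,-0.05,0,0.05],[-0.106,0,-0.03,0,0.05],[-0.106,0,-0.013,0,0.05],[-0.106,0,-0.013,0,0.05]]' | python3 steer.py 8; python3 -c "
from h import *
wall()"; echo '[[0.015,0,0,0,0.05],[0.03,0,0,0,0.05],[0.036,0,-0.0014,0,0.05],[0.043,0,-0.005,0,0.05],[0.051,0,-0.0076,0,0.05],[0.06,0,-0.008,0,0.05],[0.068,0,-0.0078,0,0.05],[0.077,0,-0.0055,0,0.05]]' | python3 steer.py 3;echo '[[0.008,0,0.003,0,0.05],[0.015,0,0.008,0,0.05],[0.021,0,0.014,0,0.05],[0.025,0,0.016,0,0.05],[0.025,0,0.016,0,0.05]]' | python3 steer.py;  python3 -c "
from h import *
st();wall();dot()
c=env.read_camera('wrist'); g=cv2.Canny(c['color'][:,230:320],60,150); print([int(r) for r in np.where((g>0).mean(1)>.7)[0]])"
```

```text
time_s: 48.22
tool_pos: [0.6862, 0.2581, 0.0743]
tool_rot: [-179.7, -0.4, 172.2]
force: [-2.0, 0.4, -4.0]
grip_width: 0.0578
grasp_force: 8.0
wall 0.0612 0.0343 along 0.0028
time_s: 48.88
tool_pos: [0.6135, 0.2705, 0.088]
tool_rot: [179.9, 0.2, 172.3]
force: [2.2, -0.1, 1.7]
grip_width: 0.0581
grasp_force: 3.0
time_s: 49.3
tool_pos: [0.5853, 0.2742, 0.0682]
tool_rot: [-179.9, -0.2, 172.4]
force: [-0.9, 1.3, -0.2]
grip_width: 0.0581
grasp_force: 3.0
49.3 [0.5853 0.2742 0.0682] [-179.9   -0.2  172.4] 0.0581 3.0 [-0.9  1.3 -0.2]
wall -0.0411 0.0282 along 0.0003
scene yellow 52 [-34.6 -42.4] [ 5.8 10.9] 175
scene yellow 200 [28.  32.8] [13.7 16.6] 119
scene blue 60 [-33.1  12.6] [ 4.2 14.1] 159
[136, 138, 151, 258, 261, 264, 298, 304, 329, 342]
```

```bash
echo '[[0,0,-0.04,0,0.05],[0,0,-0.08,0,0.05],[-0.03,0,-0.09,0,0.05],[-0.07,0,-0.09,0,0.05],[-0.106,0,-0.09,0,0.05],[-0.106,0,-0.09,0,0.05],[-0.106,0,-0.09,0,0.05]]' | python3 steer.py 8;python3 -c "
from h import *
st()
c=env.read_camera('wrist');d=env.read_camera('scene')
q=proj(d,[env.get_obs()['tool_pos']])[0].astype(int);print(q)
a=cv2.resize(c['color'],(400,300));b=cv2.resize(d['color'][q[1]-60:q[1]+60,q[0]-80:q[0]+80],(400,300),interpolation=2)
cv2.imwrite('pics/s9.png',np.hstack([a,b]))"
```

```text
time_s: 49.98
tool_pos: [0.6935, 0.2568, 0.1569]
tool_rot: [-179.7, -0.1, 172.1]
force: [-1.2, -0.1, -2.8]
grip_width: 0.0576
grasp_force: 8.0
49.98 [0.6935 0.2568 0.1569] [-1.797e+02 -1.000e-01  1.721e+02] 0.0576 8.0 [-1.2 -0.1 -2.8]
[353 329]
```

View pics/s9.png

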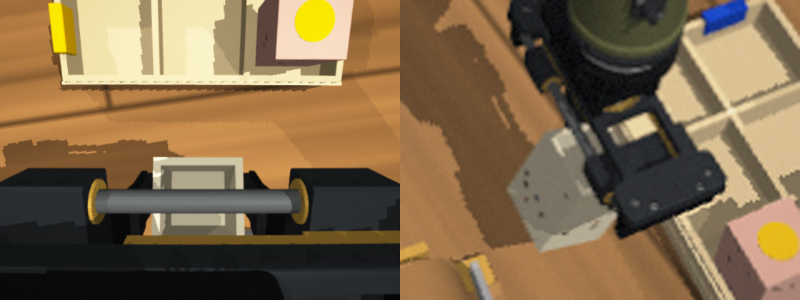

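The picture shows pot C has slipped: it now hangs low and only slightly tilted, mouth towards the wrist camera, with its rim's leading edge at (214..340, 221) in the full wrist image. I'll stand it back on the counter, measure it and start over with it.

```bash
python3 -c "
from h import *
c=env.read_camera('wrist');o,d=ray(c,[(214,221),(340,220)]);z=c['fx']*.058/126
P=o+d*z;print(c['fx'],P.round(4),env.get_obs()['tool_pos'])
im=cv2.cvtColor(c['color'],6);print([ (x,int(im[310,x])) for x in range(196,360,6)])"
```

```text
357.2899495957352 [[0.6666 0.2339 0.1457]
 [0.674  0.2915 0.1455]] [0.69141019 0.26007356 0.15889907]
[(196, 15), (202, 14), (208, 152), (214, 165), (220, 241), (226, 158), (232, 91), (238, 96), (244, 168), (250, 169), (256, 169), (262, 168), (268, 168), (274, 169), (280, 169), (286, 169), (292, 169), (298, 167), (304, 169), (310, 200), (316, 116), (322, 114), (328, 112), (334, 198), (340, 197), (346, 156), (352, 15), (358, 17)]
```

```bash
python3 -c "
from h import *
to(.58,-.03,.16,172.3)"; echo '[[0.07,-0.3,0,0,0.05],[0.07,-0.3,0,0,0.05],[0.07,-0.3,0,0,0.05],[0.07,-0.3,0,0,0.05],[0.07,-0.3,0,0,0.05],[0.07,-0.3,0,0,0.05],[0.07,-0.3,0,0,0.05],[0.07,-0.3,0,0,0.05]]' | python3 steer.py 10;echo '[[0,0,0.03,0,0.05],[0,0,0.06,0,0.05],[0,0,0.066,0,0.05],[0,0,0.066,0,0.05],[0,0,0.066,0,0.05]]' | python3 steer.py;python3 -c "
from h import *
st()"
```

```text
dx dy dz turn: [ 0.0719 -0.3023 -0.0011] 0.1 q [-44.  35.  33.  75. -19.  76.  71.]
time_s: 50.8
tool_pos: [0.5798, -0.0349, 0.1606]
tool_rot: [-179.9, -0.0, 172.0]
force: [0.6, -0.9, -1.8]
grip_width: 0.058
grasp_force: 10.0
time_s: 51.22
tool_pos: [0.5834, -0.0275, 0.0947]
tool_rot: [180.0, 0.0, 172.4]
force: [-0.3, 0.0, -2.9]
grip_width: 0.058
grasp_force: 10.0
51.22 [ 0.5834 -0.0275  0.0947] [180.    0.  172.4] 0.058 10.0 [-0.3  0.  -2.9]
```

```bash
echo '[[0,0,0.013,0,0.05],[0.01,0,0.018,0,0.05],[0.02,0,0.022,0,0.05],[0.03,0,0.028,0,0.05],[0.038,0,0.034,0,0.05],[0.046,0,0.041,0,0.05],[0.053,0,0.049,0,0.05],[0.058,0,0.057,0,0.05]]' | python3 steer.py 3;echo '[[0.003,0,0.006,0,0.05],[0.003,0,0.006,0,0.05],[0.003,0,0.006,0,0.05]]' | python3 steer.py; python3 -c "
from h import *
st();dot();c=env.read_camera('wrist'); g=cv2.Canny(c['color'][:,230:320],60,150); print([int(r) for r in np.where((g>0).mean(1)>.7)[0]])"
```

```text
time_s: 51.88
tool_pos: [0.5252, -0.02, 0.0363]
tool_rot: [180.0, 0.0, 172.4]
force: [-0.5, 2.0, 0.0]
grip_width: 0.0583
grasp_force: 3.0
time_s: 52.13
tool_pos: [0.5222, -0.0206, 0.0301]
tool_rot: [-179.9, -0.1, 172.3]
force: [-0.5, 0.2, -1.5]
grip_width: 0.0582
grasp_force: 3.0
52.13 [ 0.5222 -0.0206  0.0301] [-1.799e+02 -1.000e-01  1.723e+02] 0.0582 3.0 [-0.5  0.2 -1.5]
scene yellow 182 [28.9 52.7] [10.1 21.9] 67
[264, 298, 306, 329, 342, 379]
```

```bash
echo '[[0,0,0,0,0.08],[0,0,0,0,0.08],[0,0,0,0,0.08],[0,0,-0.04,0,0.087],[0,0,-0.08,0,0.087],[0,0,-0.12,0,0.087],[0.1,0.1,-0.15,0,0.087],[0.1,0.1,-0.15,0,0.087]]' | python3 steer.py;echo '[[0.08,0.1,0,0,0.087],[0.08,0.1,0,0,0.087],[0.08,0.1,0,0,0.087],[0.08,0.1,0,0,0.087]]' | python3 steer.py;python3 -c "
from h import *
st();dots()
c=env.read_camera('top');cv2.imwrite('pics/tC.png',c['color'])
P=proj(c,[[.522,-.02,.03],[.60,-.03,.03]]);print(P)
a=c['color'];b=cv2.imread('pics/top0.png')
df=cv2.absdiff(a,b).max(2)>45;df=np.uint8(df)*255;df[:170]=0;df[300:]=0;df[:,:215]=0;df[:,320:]=0
k,l,s,ce=cv2.connectedComponentsWithStats(df)
for i in range(1,k):
    if s[i,4]>40: print(s[i],ce[i].round(0),cv2.minAreaRect(cv2.findContours(np.uint8(l==i),0,1)[0][0]))
d=env.read_camera('scene');cv2.imwrite('pics/sC.png',d['color']);q=proj(d,[[.56,-.025,.03]])[0].astype(int);x,y=proj(c,[[.56,-.025,.03]])[0].astype(int)
A=cv2.resize(a[y-50:y+50,x-50:x+50],(400,400),interpolation=2);B=cv2.resize(d['color'][q[1]-50:q[1]+50,q[0]-50:q[0]+50],(400,400),interpolation=2)
cv2.imwrite('pics/s10.png',np.hstack([A,B]));print(x,y,q)"
```

```text
time_s: 52.9
tool_pos: [0.4755, 0.0432, 0.1712]
tool_rot: [179.9, 0.3, 172.0]
force: [0.0, 2.2, -0.9]
grip_width: 0.0868
grasp_force: 0.0
time_s: 53.23
tool_pos: [0.4035, 0.1611, 0.1685]
tool_rot: [179.8, -0.1, 172.9]
force: [0.5, -0.9, 0.4]
grip_width: 0.0869
grasp_force: 0.0
53.23 [0.4035 0.1611 0.1685] [ 1.798e+02 -1.000e-01  1.729e+02] 0.0869 0.0 [ 0.5 -0.9  0.4]
yellow 101 [11 12] [ 86.2 219.6] [0.5932 0.3669 0.078 ] [0.5922 0.3643 0.084 ]
yellow 69 [ 7 16] [171.9 235.3] [0.554 0.135 0.078] [0.5531 0.1335 0.084 ]
blue 88 [10 11] [ 78.4 253.2] [0.5036 0.3798 0.078 ] [0.503  0.3772 0.084 ]
blue 83 [ 8 16] [166.2 268.3] [0.4676 0.1453 0.078 ] [0.4671 0.1438 0.084 ]
[[232.3247649  250.16847716]
 [236.81175607 221.83227926]]
[220 184  47  34 832] [244. 201.] ((242.4759521484375, 200.98866271972656), (40.66361618041992, 28.52840232849121), 25.201122283935547)
[315 208   5  19  53] [317. 218.] ((317.0, 217.0), (18.0, 4.0), 90.0)
[267 217  39  26 689] [288. 230.] ((286.0, 229.5), (25.0, 38.0), 90.0)
[ 220  225   40   34 1074] [239. 242.] ((239.41893005371094, 242.48648071289062), (36.16777801513672, 31.400205612182617), 9.462321281433105)
[ 215  257  105   43 2673] [266. 284.] ((267.0, 278.0), (104.0, 42.0), 0.0)
234 236 [325 240]
```

```bash
python3 -c "
import cv2,numpy as np
for f,x0,x1,y0,y1 in (('tC',214,264,222,262),('sC',295,365,205,275)):
    im=cv2.imread(f'pics/{f}.png')[y0:y1:2,x0:x1];h=cv2.cvtColor(im,cv2.COLOR_BGR2HSV)
    print(f)
    for r in h: print(''.join('.' if p[1]>105 and not 100<p[0]<135 else ('b' if 100<p[0]<135 and p[1]>100 else str(min(9,p[2]*10//256))) for p in r.astype(int)))"
```

```text
tC
..................................................
..................................................
..........89999999999877..........................
..........99999999999999999999997.................
.........7999999999999999999999964................
.........9999999999999999999999955................
.........9999999899999999999999754................
........7999999999999999987999965.................
........9999999999999999999999955.................
........9999999999999999999999754.................
.......8999999999999999999999965..................
.......9999999999999999999999955..................
.......9999999999999999999999754..................
......8999899999999999999999965...................
......9999999999999999999999965...................
......9999999999999999999999754...................
......777899999999999999999964....................
..........88899999999999999964....................
......................87888754....................
..................................................
sC
......................................................................
...
[... 1710 characters left out ...]
................34567666666665...............................
..........................4566666.....................................
......................................................................
......................................................................
......................................................................
......................................................................
......................................................................
......................................................................
......................................................................
......................................................................
```

The text map shows pot C lying cleanly on its side, with its base and blue dot facing away from the robot. Its top face has corners near (224,226), (245,228), (241,258) and (220,254) in the top view.

```bash
python3 -c "
from h import *
c=env.read_camera('top');P=plane(c,[(223.5,225.5),(245.5,228.5),(241,258),(219.5,254)],.058)[:,:2]
e=np.diff(np.r_[P,P[:1]],axis=0);print(P.round(3),np.linalg.norm(e,axis=1).round(3),np.degrees(np.arctan2(e[:,1],e[:,0])).round(1))
b=(P[0]+P[1])/2;m=(P[2]+P[3])/2;u=(m-b)/np.linalg.norm(m-b);yaw=np.degrees(np.arctan2(u[1],u[0]));g=b+.019*u;print(b,m,yaw,'grasp',g)
to(*g,.1,yaw)"
```

```text
[[ 0.585  0.003]
 [ 0.577 -0.056]
 [ 0.498 -0.046]
 [ 0.508  0.011]] [0.06  0.08  0.058 0.077] [-97.2 172.8  80.1  -6. ]
[ 0.58104651 -0.02690861] [ 0.50333477 -0.01787559] 173.36983856371174 grasp [ 0.56217358 -0.02471487]
dx dy dz turn: [-0.1765 -0.1557  0.0684] -1.1 q [-54.  -7.  29. 118.   4.  68.  55.]
```

```bash
echo '[[-0.17,-0.16,0,-1,0.087],[-0.17,-0.16,0,-1,0.087],[-0.17,-0.16,0,-1,0.087],[-0.17,-0.16,0,-1,0.087],[-0.17,-0.16,0,-1,0.087],[-0.17,-0.16,0,-1,0.087],[-0.17,-0.16,0,-1,0.087],[-0.17,-0.16,0,-1,0.087]]' | python3 steer.py; python3 -c "
from h import *
st();to(.563,-.0248,.040,173.3)"
```

```text
time_s: 54.1
tool_pos: [0.555, -0.0311, 0.168]
tool_rot: [-179.8, 0.0, 172.9]
force: [0.2, 0.9, 0.6]
grip_width: 0.0869
grasp_force: 0.0
54.1 [ 0.555  -0.0311  0.168 ] [-179.8    0.   172.9] 0.0869 0.0 [0.2 0.9 0.6]
dx dy dz turn: [-0.0072  0.0072  0.128 ] -0.4 q [-39.  12.  44. 103.  -9.  68.  91.]
```

```bash
echo '[[-0.007,0.006,0.04,0,0.087],[-0.007,0.006,0.08,0,0.087],[-0.007,0.006,0.11,0,0.087],[-0.007,0.006,0.128,0,0.087],[-0.007,0.006,0.128,0,0.087],[-0.007,0.006,0.128,0,0.087],[-0.007,0.006,0.128,0,0.05],[-0.007,0.006,0.128,0,0.05]]' | python3 steer.py 8;echo '[[0,0,0,0,0.05],[0,0,0,0,0.05],[0,0,0,0,0.05],[0,0,0,0,0.05]]' | python3 steer.py;python3 -c "
from h import *
st()"; echo '[[0,0,-0.03,0,0.05],[0,0,-0.06,0,0.05],[0,0,-0.09,0,0.05],[0,0,-0.12,0,0.05],[0,0,-0.12,0,0.05],[0,0,-0.12,0,0.05]]' | python3 steer.py;  python3 -c "
from h import *
st();to(.70,.258,.16,172.3)"
```

```text
time_s: 54.77
tool_pos: [0.5636, -0.0215, 0.0422]
tool_rot: [179.9, 0.2, 173.3]
force: [0.2, 0.1, -0.4]
grip_width: 0.0803
grasp_force: 0.0
time_s: 55.1
tool_pos: [0.563, -0.0227, 0.0412]
tool_rot: [-180.0, 0.1, 173.3]
force: [-0.7, -1.9, 4.4]
grip_width: 0.058
grasp_force: 8.0
55.1 [ 0.563  -0.0227  0.0412] [-1.800e+02  1.000e-01  1.733e+02] 0.058 8.0 [-0.7 -1.9  4.4]
time_s: 55.6
tool_pos: [0.5629, -0.0212, 0.1613]
tool_rot: [179.9, 0.1, 173.4]
force: [-0.8, 0.1, -2.7]
grip_width: 0.0578
grasp_force: 8.0
55.6 [ 0.5629 -0.0212  0.1613] [1.799e+02 1.000e-01 1.734e+02] 0.0578 8.0 [-0.8  0.1 -2.7]
dx dy dz turn: [-0.1039  0.2932  0.0013] 1.1 q [-39.  13.  44. 103. -10.  68.  91.]
```

```bash
echo '[[-0.104,0.293,0,1,0.05],[-0.104,0.293,0,1,0.05],[-0.104,0.293,0,1,0.05],[-0.104,0.293,0,1,0.05],[-0.104,0.293,0,1,0.05],[-0.104,0.293,0,1,0.05],[-0.104,0.293,0,1,0.05],[-0.104,0.293,0,1,0.05]]' | python3 steer.py;echo '[[-0.008,0,0.03,0,0.05],[-0.008,0,0.06,0,0.05],[-0.008,0,0.088,0,0.05],[-0.008,0,0.088,0,0.05],[-0.008,0,0.088,0,0.05],[-0.008,0,0.088,0,0.05]]' | python3 steer.py; python3 -c "
from h import *
st();wall()"
```

```text
time_s: 56.27
tool_pos: [0.6982, 0.2652, 0.1554]
tool_rot: [179.9, -0.3, 172.7]
force: [-1.6, 1.3, -2.2]
grip_width: 0.0576
grasp_force: 8.0
time_s: 56.77
tool_pos: [0.7075, 0.2561, 0.0723]
tool_rot: [-180.0, -0.0, 172.3]
force: [-0.1, 0.8, -1.9]
grip_width: 0.0574
grasp_force: 8.0
56.77 [0.7075 0.2561 0.0723] [-180.    -0.   172.3] 0.0574 8.0 [-0.1  0.8 -1.9]
wall 0.0825 0.0323 along 0.0019
```

```bash
echo '[[0.016,0,0,0,0.05],[0.0225,0,0,0,0.05],[0.028,0,-0.006,0,0.05],[0.033,0,-0.012,0,0.05],[0.04,0,-0.018,0,0.05],[0.0465,0,-0.023,0,0.05],[0.055,0,-0.027,0,0.05],[0.063,0,-0.03,0,0.05]]' | python3 steer.py 3; echo '[[0.009,0,-0.002,0,0.05],[0.017,0,-0.003,0,0.05],[0.026,0,-0.002,0,0.05],[0.035,0,-0.001,0,0.05],[0.043,0,0.002,0,0.05],[0.0515,0,0.005,0,0.05],[0.0615,0,0.011,0,0.05],[0.0615,0,0.011,0,0.05]]' | python3 steer.py; python3 -c "
from h import *
st();wall();dot()
c=env.read_camera('wrist'); g=cv2.Canny(c['color'][:,230:320],60,150); print([int(r) for r in np.where((g>0).mean(1)>.7)[0]])"
```

```text
time_s: 57.43
tool_pos: [0.6461, 0.2646, 0.1046]
tool_rot: [179.9, 0.2, 172.3]
force: [2.3, -0.4, 1.8]
grip_width: 0.0581
grasp_force: 3.0
time_s: 58.1
tool_pos: [0.5798, 0.2734, 0.0886]
tool_rot: [-179.9, -0.4, 172.4]
force: [-1.6, 0.1, -0.9]
grip_width: 0.0579
grasp_force: 3.0
58.1 [0.5798 0.2734 0.0886] [-179.9   -0.4  172.4] 0.0579 3.0 [-1.6  0.1 -0.9]
wall -0.0464 0.0486 along 0.0018
scene yellow 115 [-34.4 -36.4] [10.  14.3] 80
scene yellow 199 [24.8 39.1] [13.6 16.7] 120
scene blue 52 [ 1.1 -5.3] [ 4.2 13. ] 146
[157, 264, 298, 329, 342]
```

```bash
echo '[[0,0,-0.03,0,0.05],[0,0,-0.06,0,0.05],[-0.04,0,-0.06,0,0.05],[-0.08,0,-0.06,0,0.05],[-0.115,0,-0.06,0,0.05],[-0.115,0,-0.06,0,0.05],[-0.115,0,-0.04,0,0.05],[-0.115,0,-0.01,0,0.05]]' | python3 steer.py 8;echo '[[0,0,0,0,0.05],[0,0,0,0,0.05]]' | python3 steer.py; python3 -c "
from h import *
st();wall();dot()"
```

```text
time_s: 58.87
tool_pos: [0.7015, 0.2563, 0.1031]
tool_rot: [179.9, 0.4, 172.2]
force: [-0.1, 0.2, -3.2]
grip_width: 0.0582
grasp_force: 8.0
time_s: 59.03
tool_pos: [0.6962, 0.2567, 0.0983]
tool_rot: [-179.8, -0.3, 172.3]
force: [-0.4, -0.1, -1.9]
grip_width: 0.0579
grasp_force: 8.0
59.03 [0.6962 0.2567 0.0983] [-179.8   -0.3  172.3] 0.0579 8.0 [-0.4 -0.1 -1.9]
wall 0.0713 0.0583 along 0.0027
scene yellow 79 [-44.8  32.7] [11.7 13.6] 151
scene blue 39 [-3.1 -4.5] [ 3.1 12.9] 148
```

```bash
echo '[[0,0,0.012,0,0.05],[0,0,0.022,0,0.05],[0,0,0.028,0,0.05],[0,0,0.034,0,0.05],[0,0,0.038,0,0.05],[0,0,0.042,0,0.05],[0,0,0.043,0,0.05],[0,0,0.043,0,0.05]]' | python3 steer.py 3; echo '[[0,0,0,0,0.05],[0,0,0,0,0.08],[0,0,0,0,0.085],[0,0,0,0,0.085],[0,0,-0.04,0,0.085],[0,0,-0.08,0,0.085],[0,0,-0.1,0,0.085]]' | python3 steer.py; echo '[[0.12,0.08,0,0,0.085],[0.12,0.08,0,0,0.085],[0.12,0.08,0,0,0.085],[0.12,0.08,0,0,0.085],[0.12,0.08,0,0,0.085],[0.12,0.08,0,0,0.085]]' | python3 steer.py;python3 -c "
from h import *
st();dots();changed();to(.7106,.2531,.060,172.3)"
```

```text
time_s: 59.75
tool_pos: [0.6983, 0.2574, 0.0589]
tool_rot: [180.0, 0.0, 172.3]
force: [-2.1, -0.1, 1.1]
grip_width: 0.058
grasp_force: 3.0
time_s: 60.33
tool_pos: [0.6999, 0.2578, 0.1632]
tool_rot: [179.9, 0.3, 172.3]
force: [2.2, -1.0, 0.6]
grip_width: 0.0836
grasp_force: 0.0
time_s: 60.83
tool_pos: [0.5886, 0.3548, 0.1583]
tool_rot: [180.0, 0.0, 172.6]
force: [0.7, -0.3, -0.5]
grip_width: 0.0851
grasp_force: 0.0
60.83 [0.5886 0.3548 0.1583] [180.    0.  172.6] 0.0851 0.0 [ 0.7 -0.3 -0.5]
yellow 57 [ 7 16] [172.  236.2] [0.5516 0.1346 0.078 ] [0.5507 0.1332 0.084 ]
blue 81 [10 10] [130.5 177.6] [0.7095 0.2561 0.078 ] [0.7079 0.254  0.084 ]
blue 88 [10 11] [ 78.4 253.2] [0.5036 0.3798 0.078 ] [0.503  0.3772 0.084 ]
blue 80 [ 8 16] [166.2 268.1] [0.4681 0.1454 0.078 ] [0.4677 0.1439 0.084 ]
B 28.2 C 33.9 D 4.9 dx dy dz turn: [-0.1319 -0.0812  0.0985] -0.1 q [-59.  29.  37.  84. -18.  73.  61.]
```

```bash
echo '[[-0.13,-0.079,0,0,0.087],[-0.13,-0.079,0,0,0.087],[-0.13,-0.079,0,0,0.087],[-0.13,-0.079,0,0,0.087],[-0.13,-0.079,0.03,0,0.087],[-0.13,-0.079,0.06,0,0.087],[-0.13,-0.079,0.09,0,0.087],[-0.13,-0.079,0.099,0,0.087]]' | python3 steer.py; echo '[[0,0,0,0,0.087],[0,0,0,0,0.087],[0,0,0,0,0.05],[0,0,0,0,0.05],[0,0,0,0,0.05],[0,0,0,0,0.05],[0,0,0,0,0.05],[0,0,0,0,0.05]]' | python3 steer.py 12; python3 -c "
from h import *
st()"; echo '[[0,0,-0.03,0,0.05],[0,0,-0.06,0,0.05],[0,0,-0.1,0,0.05],[0,0,-0.12,0,0.05],[0,0,-0.12,0,0.05],[0,0,-0.12,0,0.05]]' | python3 steer.py;  python3 -c "
from h import *
st();to(.4891,.2873,.18,172.3)"
```

```text
time_s: 61.6
tool_pos: [0.7064, 0.2532, 0.0534]
tool_rot: [-179.7, -0.3, 172.1]
force: [-1.2, 0.2, -1.7]
grip_width: 0.0869
grasp_force: 0.0
time_s: 62.27
tool_pos: [0.7083, 0.2569, 0.06]
tool_rot: [-180.0, 0.0, 172.3]
force: [-0.8, -0.9, 2.7]
grip_width: 0.0578
grasp_force: 12.0
62.27 [0.7083 0.2569 0.06  ] [-180.     0.   172.3] 0.0578 12.0 [-0.8 -0.9  2.7]
time_s: 62.77
tool_pos: [0.7084, 0.2572, 0.18]
tool_rot: [179.9, 0.1, 172.3]
force: [-0.7, 0.2, -3.4]
grip_width: 0.0579
grasp_force: 12.0
62.77 [0.7084 0.2572 0.18  ] [1.799e+02 1.000e-01 1.723e+02] 0.0579 12.0 [-0.7  0.2 -3.4]
dx dy dz turn: [0.2214 0.0006 0.    ] 0.0 q [-45.  37.  37.  71. -21.  79.  73.]
```

```bash
echo '[[0.2214,0,0,0,0.05],[0.2214,0,0,0,0.05],[0.2214,0,0,0,0.05],[0.2214,0,0,0,0.05],[0.2214,0,0,0,0.05],[0.2214,0,0,0,0.05],[0.2214,0,0,0,0.05],[0.2214,0,0,0,0.05]]' | python3 steer.py; echo '[[0,0,0.03,0,0.05],[0,0,0.06,0,0.05],[0,0,0.08,0,0.05],[0,0,0.095,0,0.05],[0,0,0.105,0,0.05],[0,0,0.112,0,0.05],[0,0,0.114,0,0.05],[0,0,0.114,0,0.05]]' | python3 steer.py; python3 -c "
from h import *
st()"
```

```text
time_s: 63.43
tool_pos: [0.4866, 0.2869, 0.1773]
tool_rot: [-179.9, -0.1, 172.5]
force: [0.4, 0.1, -2.3]
grip_width: 0.0582
grasp_force: 12.0
time_s: 64.1
tool_pos: [0.4898, 0.2857, 0.0652]
tool_rot: [-180.0, 0.0, 172.2]
force: [0.4, -1.2, -2.2]
grip_width: 0.058
grasp_force: 12.0
64.1 [0.4898 0.2857 0.0652] [-180.     0.   172.2] 0.058 12.0 [ 0.4 -1.2 -2.2]
```

```bash
echo '[[0,0,0,0,0.07],[0,0,0,0,0.07],[0,0,0,0,0.07],[0,0,-0.03,0,0.07],[0,0,-0.07,0,0.07],[0,0,-0.11,0,0.087],[0,0,-0.13,0,0.087],[0,0,-0.13,0,0.087]]' | python3 steer.py; python3 -c "
from h import *
st();dot();changed();to(.434,-.42,.19,90)"
```

```text
time_s: 64.77
tool_pos: [0.4918, 0.2884, 0.2014]
tool_rot: [179.5, 0.4, 172.3]
force: [1.2, 0.5, -0.1]
grip_width: 0.082
grasp_force: 0.0
64.77 [0.4918 0.2884 0.2014] [179.5   0.4 172.3] 0.082 0.0 [ 1.2  0.5 -0.1]
scene blue 142 [-47.4  -6.9] [ 8.3 20.6] 67
scene blue 143 [-12.6  29.8] [11.1 14.4] 110
B 31.2 C 34.2 D 5.7 dx dy dz turn: [-0.0395 -0.7082  0.0063] 82.4 q [-68.  11.  40. 100.  -8.  71.  56.]
```

```bash
echo '[[-0.02,-0.32,0,40,0.087],[-0.02,-0.32,0,40,0.087],[-0.02,-0.32,0,40,0.087],[-0.02,-0.32,0,40,0.087],[-0.02,-0.32,0,40,0.087],[-0.02,-0.32,0,40,0.087],[-0.02,-0.32,0,40,0.087],[-0.02,-0.32,0,40,0.087]]' | python3 steer.py;python3 -c "
from h import *
st();to(.434,-.42,.18,90)"
```

```text
time_s: 65.53
tool_pos: [0.464, -0.037, 0.1937]
tool_rot: [-179.9, -0.1, 132.2]
force: [0.5, -0.5, 0.4]
grip_width: 0.0868
grasp_force: 0.0
65.53 [ 0.464  -0.037   0.1937] [-1.799e+02 -1.000e-01  1.322e+02] 0.0868 0.0 [ 0.5 -0.5  0.4]
dx dy dz turn: [-0.2637 -0.2793  0.0137] 42.2 q [-57.  -7.  55. 113.   6.  71.  38.]
```

```bash
echo '[[-0.264,-0.28,0.01,42,0.087],[-0.264,-0.28,0.01,42,0.087],[-0.264,-0.28,0.01,42,0.087],[-0.264,-0.28,0.01,42,0.087],[-0.264,-0.28,0.01,42,0.087],[-0.264,-0.28,0.01,42,0.087],[-0.264,-0.28,0.01,42,0.087],[-0.264,-0.28,0.01,42,0.087]]' | python3 steer.py; echo '[[-0.037,-0.04,0,0,0.087],[-0.037,-0.04,0,0,0.087],[-0.037,-0.04,0,0,0.087]]' | python3 steer.py;python3 -c "
from h import *
st();to(.434,-.42,.037,90)"
```

```text
time_s: 66.2
tool_pos: [0.4398, -0.3664, 0.1842]
tool_rot: [-179.8, -0.1, 90.4]
force: [0.4, 0.5, 0.8]
grip_width: 0.0867
grasp_force: 0.0
time_s: 66.45
tool_pos: [0.3948, -0.4064, 0.185]
tool_rot: [-179.7, 0.0, 89.8]
force: [0.2, 0.7, 0.2]
grip_width: 0.087
grasp_force: 0.0
66.45 [ 0.3948 -0.4064  0.185 ] [-179.7    0.    89.8] 0.087 0.0 [0.2 0.7 0.2]
dx dy dz turn: [-0.0134  0.0392  0.148 ] -0.2 q [-12.  19.  67. 101. -18.  72.  58.]
```

```bash
echo '[[-0.0134,0.039,0,0,0.087],[-0.0134,0.039,0,0,0.087],[-0.0134,0.039,0,0,0.087],[-0.0134,0.039,0,0,0.087]]' | python3 steer.py; python3 -c "
from h import *
st();to(.434,-.42,.037,90)
c=env.read_camera('wrist');im=c['color']
print('pred centre',proj(c,[[.434,-.401,.078]]),proj(c,[[.405,-.372,.078],[.463,-.372,.078]]))
hsv=cv2.cvtColor(im,cv2.COLOR_BGR2HSV);m=cv2.inRange(hsv,(0,0,150),(180,70,255));m[236:]=0
k,l,s,ce=cv2.connectedComponentsWithStats(m)
for i in range(1,k):
    if s[i,4]>300: print(s[i],ce[i], cv2.minAreaRect(cv2.findContours(np.uint8(l==i),0,1)[0][0]))"
```

```text
time_s: 66.78
tool_pos: [0.4398, -0.4146, 0.1851]
tool_rot: [-179.9, -0.1, 90.4]
force: [0.3, -1.3, 0.4]
grip_width: 0.0872
grasp_force: 0.0
66.78 [ 0.4398 -0.4146  0.1851] [-1.799e+02 -1.000e-01  9.040e+01] 0.0872 0.0 [ 0.3 -1.3  0.4]
dx dy dz turn: [-0.0053 -0.0059  0.1481] 0.4 q [ -9.  25.  63.  96. -23.  74.  59.]
pred centre [[269.71005798 195.22323552]] [[228.529894   154.57735927]
 [311.02760781 155.10700789]]
[ 287    0  100   66 3607] [341.30828944  32.09426116] ((336.5, 32.5), (65.0, 99.0), 90.0)
[ 232  147   83   88 6173] [273.6577029 190.8538798] ((272.5039978027344, 190.7720184326172), (82.25050354003906, 86.56562805175781), 1.005086064338684)
```

```bash
echo '[[-0.002,-0.003,0.04,0.4,0.087],[-0.002,-0.003,0.08,0.4,0.087],[-0.002,-0.003,0.12,0.4,0.087],[-0.002,-0.003,0.148,0.4,0.087],[-0.002,-0.003,0.148,0.4,0.087],[-0.002,-0.003,0.148,0.4,0.087],[-0.002,-0.003,0.148,0.4,0.05],[-0.002,-0.003,0.148,0.4,0.05]]' | python3 steer.py 8;echo '[[0,0,0,0,0.05],[0,0,0,0,0.05],[0,0,0,0,0.05],[0,0,0,0,0.05]]' | python3 steer.py;python3 -c "
from h import *
st()"; echo '[[0,0,-0.03,0,0.05],[0,0,-0.06,0,0.05],[0,0,-0.1,0,0.05],[0,0,-0.14,0,0.05],[0,0,-0.14,0,0.05],[0,0,-0.14,0,0.05]]' | python3 steer.py;  python3 -c "
from h import *
st();to(.70,.258,.17,172.3)
c=env.read_camera('wrist'); g=cv2.Canny(c['color'][:,230:320],60,150); print([int(r) for r in np.where((g>0).mean(1)>.7)[0]])"
```

```text
time_s: 67.5
tool_pos: [0.4381, -0.4191, 0.0414]
tool_rot: [179.8, 0.1, 89.9]
force: [-0.5, -0.0, -0.4]
grip_width: 0.0799
grasp_force: 0.0
time_s: 67.83
tool_pos: [0.437, -0.4182, 0.0393]
tool_rot: [180.0, 0.0, 89.9]
force: [-0.7, 0.1, 2.8]
grip_width: 0.0579
grasp_force: 8.0
67.83 [ 0.437  -0.4182  0.0393] [180.    0.   89.9] 0.0579 8.0 [-0.7  0.1  2.8]
time_s: 68.33
tool_pos: [0.4376, -0.4188, 0.1804]
tool_rot: [179.8, 0.1, 89.9]
force: [0.9, 0.2, -3.4]
grip_width: 0.0579
grasp_force: 8.0
68.33 [ 0.4376 -0.4188  0.1804] [1.798e+02 1.000e-01 8.990e+01] 0.0579 8.0 [ 0.9  0.2 -3.4]
dx dy dz turn: [0.6771 0.2617 0.0104] -82.4 q [ -8.  25.  63.  96. -23.  73.  60.]
[189, 205, 250, 264, 299, 321, 329, 333, 342]
```

```bash
echo '[[0.31,0.12,0,-42,0.05],[0.31,0.12,0,-42,0.05],[0.31,0.12,0,-42,0.05],[0.31,0.12,0,-42,0.05],[0.31,0.12,0,-42,0.05],[0.31,0.12,0,-42,0.05],[0.31,0.12,0,-42,0.05],[0.31,0.12,0,-42,0.05]]' | python3 steer.py;python3 -c "
from h import *
st();to(.70,.258,.17,172.3)"
```

```text
time_s: 69.05
tool_pos: [0.556, -0.105, 0.1761]
tool_rot: [-179.9, -0.2, 132.0]
force: [1.0, -0.5, -3.2]
grip_width: 0.0578
grasp_force: 8.0
69.05 [ 0.556  -0.105   0.1761] [-179.9   -0.2  132. ] 0.0578 8.0 [ 1.  -0.5 -3.2]
dx dy dz turn: [0.1734 0.3499 0.0061] -40.3 q [-37.  15.  52. 102. -12.  70.  61.]
```

```bash
echo '[[0.144,0.29,0,-40,0.05],[0.144,0.29,0,-40,0.05],[0.144,0.29,0,-40,0.05],[0.144,0.29,0,-40,0.05],[0.144,0.29,0,-40,0.05],[0.144,0.29,0,-40,0.05],[0.144,0.29,0,-40,0.05],[0.144,0.29,0,-40,0.05]]' | python3 steer.py;echo '[[0,0.07,0,0,0.05],[0,0.07,0,0,0.05],[0,0.07,0,0,0.05],[0,0.07,0,0,0.05]]' | python3 steer.py;python3 -c "
from h import *
st();wall();to(.702,.258,.068,172.3)"
```

```text
time_s: 69.72
tool_pos: [0.6753, 0.1976, 0.1745]
tool_rot: [180.0, -0.3, 172.1]
force: [-0.0, 0.5, -2.5]
grip_width: 0.0582
grasp_force: 8.0
time_s: 70.05
tool_pos: [0.6841, 0.2658, 0.1739]
tool_rot: [-179.9, -0.3, 172.2]
force: [-0.7, -1.0, -3.5]
grip_width: 0.058
grasp_force: 8.0
70.05 [0.6841 0.2658 0.1739] [-179.9   -0.3  172.2] 0.058 8.0 [-0.7 -1.  -3.5]
wall 0.058 0.1339 along -0.0046
dx dy dz turn: [-0.0188 -0.0053  0.1059] -0.1 q [-46.  34.  35.  75. -19.  77.  71.]
```

```bash
echo '[[-0.018,-0.004,0,0,0.05],[-0.018,-0.004,0.03,0,0.05],[-0.018,-0.004,0.06,0,0.05],[-0.018,-0.004,0.09,0,0.05],[-0.018,-0.004,0.106,0,0.05],[-0.018,-0.004,0.106,0,0.05],[-0.018,-0.004,0.106,0,0.05],[-0.018,-0.004,0.106,0,0.05]]' | python3 steer.py;python3 -c "
from h import *
st();wall()"; echo '[[0.02,0,-0.002,0,0.05],[0.028,0,-0.002,0,0.05],[0.033,0,-0.008,0,0.05],[0.037,0,-0.013,0,0.05],[0.043,0,-0.018,0,0.05],[0.049,0,-0.022,0,0.05],[0.056,0,-0.025,0,0.05],[0.063,0,-0.027,0,0.05]]' | python3 steer.py 3; echo '[[0.008,0,-0.001,0,0.05],[0.015,0,-0.001,0,0.05],[0.022,0,0,0,0.05],[0.03,0,0.001,0,0.05],[0.037,0,0.004,0,0.05],[0.043,0,0.007,0,0.05],[0.049,0,0.012,0,0.05],[0.056,0,0.019,0,0.05]]' | python3 steer.py; echo '[[0,0,0,0,0.05]]' | python3 steer.py; python3 -c "
from h import *
st();wall();dot()
c=env.read_camera('wrist'); g=cv2.Canny(c['color'][:,230:320],60,150); print([int(r) for r in np.where((g>0).mean(1)>.7)[0]])"
```

```text
time_s: 70.72
tool_pos: [0.7049, 0.2554, 0.0743]
tool_rot: [180.0, 0.1, 171.9]
force: [0.6, -0.1, -2.0]
grip_width: 0.058
grasp_force: 8.0
70.72 [0.7049 0.2554 0.0743] [1.800e+02 1.000e-01 1.719e+02] 0.058 8.0 [ 0.6 -0.1 -2. ]
wall 0.08 0.0343 along 0.0029
time_s: 71.38
tool_pos: [0.6412, 0.2646, 0.1004]
tool_rot: [180.0, 0.1, 171.9]
force: [0.6, 0.9, -3.1]
grip_width: 0.0578
grasp_force: 3.0
time_s: 72.05
tool_pos: [0.5857, 0.2725, 0.0803]
tool_rot: [180.0, 0.1, 171.9]
force: [0.0, -0.1, -3.1]
grip_width: 0.0578
grasp_force: 3.0
time_s: 72.13
tool_pos: [0.5831, 0.2727, 0.0783]
tool_rot: [-179.9, -0.2, 172.0]
force: [-1.0, 0.8, -3.3]
grip_width: 0.0582
grasp_force: 3.0
72.13 [0.5831 0.2727 0.0783] [-179.9   -0.2  172. ] 0.0582 3.0 [-1.   0.8 -3.3]
wall -0.043 0.0383 along 0.0021
scene yellow 82 [-33.6 -38.6] [ 9.6 12. ] 101
scene yellow 198 [27.1 36.2] [13.6 16.6] 120
scene blue 139 [ 37.9 -20.3] [11.2 13.8] 110
[137, 140, 152, 171, 186, 192, 264, 299, 324, 329, 342]
```

```bash
echo '[[0,0,-0.04,0,0.05],[-0.03,0,-0.06,0,0.05],[-0.06,0,-0.06,0,0.05],[-0.093,0,-0.055,0,0.05],[-0.093,0,-0.03,0,0.05],[-0.093,0,-0.002,0,0.05],[-0.093,0,-0.002,0,0.05],[-0.093,0,-0.002,0,0.05]]' | python3 steer.py 8; python3 -c "
from h import *
wall()"; echo '[[0.01,0,-0.002,0,0.05],[0.02,0,-0.005,0,0.05],[0.035,0,-0.01,0,0.05],[0.05,0,-0.011,0,0.05],[0.062,0,-0.009,0,0.05],[0.074,0,-0.004,0,0.05],[0.084,0,0.003,0,0.05],[0.092,0,0.01,0,0.05]]' | python3 steer.py 3;echo '[[0.002,0,0.002,0,0.05],[0.002,0,0.002,0,0.05]]' | python3 steer.py; python3 -c "
from h import *
st();wall();dot()
c=env.read_camera('wrist'); g=cv2.Canny(c['color'][:,230:320],60,150); print([int(r) for r in np.where((g>0).mean(1)>.7)[0]])"
```

```text
time_s: 72.9
tool_pos: [0.6768, 0.2589, 0.0806]
tool_rot: [-179.9, -0.2, 171.9]
force: [-0.2, -0.4, -1.8]
grip_width: 0.0581
grasp_force: 8.0
wall 0.0517 0.0406 along 0.0032
time_s: 73.57
tool_pos: [0.5875, 0.2732, 0.0759]
tool_rot: [179.8, 0.2, 172.0]
force: [-0.0, -0.8, 0.2]
grip_width: 0.0582
grasp_force: 3.0
time_s: 73.73
tool_pos: [0.5837, 0.2738, 0.0711]
tool_rot: [179.9, -0.1, 172.0]
force: [-0.5, -0.0, -0.3]
grip_width: 0.0578
grasp_force: 3.0
73.73 [0.5837 0.2738 0.0711] [ 1.799e+02 -1.000e-01  1.720e+02] 0.0578 3.0 [-0.5 -0.  -0.3]
wall -0.0425 0.0311 along 0.001
scene yellow 64 [-34.2 -41. ] [ 9.4 10.4] 116
scene yellow 61 [-20.2   8.2] [ 4.4 13.8] 160
scene yellow 202 [27.4 33.8] [13.6 16.9] 123
scene blue 139 [ 38.3 -22.6] [11.2 13.8] 110
[120, 137, 140, 152, 197, 226, 298, 329, 342]
```

```bash
echo '[[0,0,-0.04,0,0.05],[0,0,-0.08,0,0.05],[0,0,-0.09,0,0.05],[0.03,-0.04,-0.09,0,0.05],[0.03,-0.08,-0.09,0,0.05],[0.03,-0.12,-0.09,0,0.05],[0.03,-0.16,-0.09,0,0.05],[0.03,-0.2,-0.09,0,0.05]]' | python3 steer.py 10;echo '[[-0.02,-0.04,0,0,0.05],[-0.02,-0.08,0,0,0.05],[-0.02,-0.1,0.03,0,0.05],[-0.02,-0.1,0.06,0,0.05],[-0.02,-0.1,0.085,0,0.05],[-0.02,-0.1,0.085,0,0.05],[-0.02,-0.1,0.085,0,0.05],[-0.02,-0.1,0.085,0,0.05]]' | python3 steer.py;python3 -c "
from h import *
st()"
```

```text
time_s: 74.5
tool_pos: [0.5271, 0.077, 0.1605]
tool_rot: [180.0, 0.1, 171.9]
force: [1.3, -0.4, -2.4]
grip_width: 0.0581
grasp_force: 10.0
time_s: 75.17
tool_pos: [0.5343, -0.023, 0.0768]
tool_rot: [-180.0, 0.1, 171.9]
force: [0.4, -0.1, -2.7]
grip_width: 0.0577
grasp_force: 10.0
75.17 [ 0.5343 -0.023   0.0768] [-1.800e+02  1.000e-01  1.719e+02] 0.0577 10.0 [ 0.4 -0.1 -2.7]
```

```bash
echo '[[0,0,0.01,0,0.05],[0,0,0.017,0,0.05],[0.004,0,0.02,0,0.05],[0.008,0,0.023,0,0.05],[0.012,0,0.026,0,0.05],[0.016,0,0.029,0,0.05],[0.019,0,0.032,0,0.05],[0.019,0,0.032,0,0.05]]' | python3 steer.py 3;echo '[[0,0,0,0,0.05],[0,0,0,0,0.08],[0,0,0,0,0.08],[0,0,0,0,0.08],[0,0,-0.04,0,0.087],[0,0,-0.08,0,0.087],[0,0,-0.12,0,0.087],[0.1,0.1,-0.12,0,0.087]]' | python3 steer.py;echo '[[0.1,0.15,0,0,0.087],[0.1,0.15,0,0,0.087],[0.1,0.15,0,0,0.087],[0.1,0.15,0,0,0.087],[0.1,0.15,0,0,0.087]]' | python3 steer.py;python3 -c "
from h import *
st()
c=env.read_camera('top');cv2.imwrite('pics/tD.png',c['color'])
print(proj(c,[[.55,-.02,.058]]))
h=cv2.cvtColor(c['color'],cv2.COLOR_BGR2HSV)[222:266:2,208:264]
for r in h: print(''.join('.' if p[1]>105 else str(min(9,p[2]*10//256)) for p in r.astype(int)))
dot('scene')"
```

```text
time_s: 75.83
tool_pos: [0.5132, -0.0199, 0.0431]
tool_rot: [180.0, -0.0, 171.9]
force: [0.2, 0.7, -3.6]
grip_width: 0.0577
grasp_force: 3.0
time_s: 76.5
tool_pos: [0.4977, 0.0066, 0.1719]
tool_rot: [180.0, 1.0, 171.3]
force: [1.4, 0.2, 0.0]
grip_width: 0.0864
grasp_force: 0.0
time_s: 76.92
tool_pos: [0.4082, 0.1815, 0.1639]
tool_rot: [179.8, -0.0, 172.4]
force: [0.5, 0.2, 0.5]
grip_width: 0.0869
grasp_force: 0.0
76.92 [0.4082 0.1815 0.1639] [179.8  -0.  172.4] 0.0869 0.0 [0.5 0.2 0.5]
[[231.5603946  238.49453901]]
........................................................
........................................................
........................................................
........................................................
........................................................
........................................................
........................................................
...............9999999999987............................
..............89999999999999999999998...................
..............999999999999999999999995..................
..............9999999999999999999999755.................
.............8999999999999999999999965..................
.............9999999999999999999999955..................
.............9998999999999999999999754..................
............8999999999999999999999965...................
............9999999999999999999999854...................
...........89989999999999999999999654...................
...........9999999999999999999999964....................
...........9999999999999999999999854....................
..........89999999999999999999999644....................
..........9999999999999799999999964.....................
..........6778999999999999999999844.....................
scene blue 143 [-37.4  37.3] [ 8.5 20. ] 68
```

```bash
python3 -c "
from h import *
c=env.read_camera('top');P=plane(c,[(222,235.5),(243.7,238.5),(218,262)],.058)[:,:2]
print(P.round(3),np.linalg.norm(P[1]-P[0]))
e=P[1]-P[0];f=P[2]-P[0];y1=np.degrees(np.arctan2(e[1],e[0]))+270;y2=np.degrees(np.arctan2(f[1],f[0]));yaw=(y1+y2)/2;print(y1,y2)
u=np.array([np.cos(np.radians(yaw)),np.sin(np.radians(yaw))]);g=(P[0]+P[1])/2+.018*u;print(g,yaw);to(*g,.040,yaw)"
```

```text
[[ 0.558  0.006]
 [ 0.55  -0.052]
 [ 0.487  0.014]] 0.058486215050881044
172.68385670481504 173.3572450364692
[ 0.5361795  -0.02110255] 173.02055087064213
dx dy dz turn: [-0.1512 -0.1786  0.1238] -0.9 q [-62.  -5.  34. 117.   3.  67.  53.]
```

```bash
echo '[[-0.147,-0.183,0,-1,0.087],[-0.147,-0.183,0,-1,0.087],[-0.147,-0.183,0,-1,0.087],[-0.147,-0.183,0,-1,0.087],[-0.147,-0.183,0,-1,0.087],[-0.147,-0.183,0,-1,0.087],[-0.147,-0.183,0.02,-1,0.087],[-0.147,-0.183,0.04,-1,0.087]]' | python3 steer.py; echo '[[0,0,0,0,0.087],[0,0,0,0,0.087]]' | python3 steer.py;python3 -c "
from h import *
st();to(.5362,-.0211,.040,173)"
```

```text
time_s: 77.73
tool_pos: [0.533, -0.0315, 0.1245]
tool_rot: [-179.9, 0.2, 172.5]
force: [0.2, 0.3, -0.4]
grip_width: 0.0869
grasp_force: 0.0
time_s: 77.9
tool_pos: [0.5303, -0.0281, 0.1231]
tool_rot: [-179.9, -0.1, 172.8]
force: [1.0, -0.2, 0.5]
grip_width: 0.087
grasp_force: 0.0
77.9 [ 0.5303 -0.0281  0.1231] [-1.799e+02 -1.000e-01  1.728e+02] 0.087 0.0 [ 1.  -0.2  0.5]
dx dy dz turn: [-0.005   0.0077  0.0831] -0.2 q [-45.  12.  50. 110. -10.  63.  92.]
```

```bash
echo '[[-0.005,0.0075,0.03,0,0.087],[-0.005,0.0075,0.06,0,0.087],[-0.005,0.0075,0.083,0,0.087],[-0.005,0.0075,0.083,0,0.087],[-0.005,0.0075,0.083,0,0.087],[-0.005,0.0075,0.083,0,0.05],[-0.005,0.0075,0.083,0,0.05],[-0.005,0.0075,0.083,0,0.05]]' | python3 steer.py 8;echo '[[0,0,0,0,0.05],[0,0,0,0,0.05],[0,0,0,0,0.05],[0,0,0,0,0.05]]' | python3 steer.py;python3 -c "
from h import *
st()"; echo '[[0,0,-0.03,0,0.05],[0,0,-0.06,0,0.05],[0,0,-0.09,0,0.05],[0,0,-0.12,0,0.05],[0,0,-0.12,0,0.05],[0,0,-0.12,0,0.05]]' | python3 steer.py;  python3 -c "
from h import *
st();to(.70,.258,.16,172.3)"
```

```text
time_s: 78.57
tool_pos: [0.5384, -0.0192, 0.0424]
tool_rot: [179.9, 0.2, 172.9]
force: [0.3, -0.9, 0.3]
grip_width: 0.0743
grasp_force: 0.0
time_s: 78.9
tool_pos: [0.5377, -0.0203, 0.0414]
tool_rot: [-180.0, 0.1, 172.9]
force: [-2.0, -2.1, 6.1]
grip_width: 0.0577
grasp_force: 8.0
78.9 [ 0.5377 -0.0203  0.0414] [-1.800e+02  1.000e-01  1.729e+02] 0.0577 8.0 [-2.  -2.1  6.1]
time_s: 79.4
tool_pos: [0.5374, -0.0185, 0.1613]
tool_rot: [179.9, 0.1, 173.0]
force: [0.7, 0.4, -3.2]
grip_width: 0.0582
grasp_force: 8.0
79.4 [ 0.5374 -0.0185  0.1613] [1.799e+02 1.000e-01 1.730e+02] 0.0582 8.0 [ 0.7  0.4 -3.2]
dx dy dz turn: [-0.1276  0.2943  0.0013] 0.7 q [-47.  10.  51. 107.  -9.  67.  90.]
```

```bash
echo '[[-0.128,0.294,0,0.7,0.05],[-0.128,0.294,0,0.7,0.05],[-0.128,0.294,0,0.7,0.05],[-0.128,0.294,0,0.7,0.05],[-0.128,0.294,0,0.7,0.05],[-0.128,0.294,0,0.7,0.05],[-0.128,0.294,0,0.7,0.05],[-0.128,0.294,0,0.7,0.05]]' | python3 steer.py;echo '[[-0.008,0,0.03,0,0.05],[-0.008,0,0.06,0,0.05],[-0.008,0,0.088,0,0.05],[-0.008,0,0.088,0,0.05],[-0.008,0,0.088,0,0.05],[-0.008,0,0.088,0,0.05]]' | python3 steer.py; python3 -c "
from h import *
st();wall()"
```

```text
time_s: 80.07
tool_pos: [0.699, 0.2619, 0.1558]
tool_rot: [180.0, -0.3, 172.4]
force: [-0.4, 0.7, -2.4]
grip_width: 0.0576
grasp_force: 8.0
time_s: 80.57
tool_pos: [0.7081, 0.2556, 0.0725]
tool_rot: [-180.0, -0.0, 172.2]
force: [0.1, -0.2, -2.7]
grip_width: 0.0579
grasp_force: 8.0
80.57 [0.7081 0.2556 0.0725] [-180.    -0.   172.2] 0.0579 8.0 [ 0.1 -0.2 -2.7]
wall 0.0831 0.0325 along 0.0023
```

Same state as before pot C's successful second quarter turn, so I'll repeat that roll.

```bash
echo '[[0.016,0,0,0,0.05],[0.0225,0,0,0,0.05],[0.028,0,-0.006,0,0.05],[0.033,0,-0.012,0,0.05],[0.04,0,-0.018,0,0.05],[0.0465,0,-0.023,0,0.05],[0.055,0,-0.027,0,0.05],[0.063,0,-0.03,0,0.05]]' | python3 steer.py 3; echo '[[0.009,0,-0.002,0,0.05],[0.017,0,-0.003,0,0.05],[0.026,0,-0.002,0,0.05],[0.035,0,-0.001,0,0.05],[0.043,0,0.002,0,0.05],[0.0515,0,0.005,0,0.05],[0.0615,0,0.011,0,0.05],[0.0615,0,0.011,0,0.05]]' | python3 steer.py; python3 -c "
from h import *
st();wall();dot()"; echo '[[0,0,-0.03,0,0.05],[0,0,-0.06,0,0.05],[-0.04,0,-0.06,0,0.05],[-0.08,0,-0.06,0,0.05],[-0.115,0,-0.06,0,0.05],[-0.115,0,-0.06,0,0.05],[-0.115,0,-0.04,0,0.05],[-0.115,0,-0.01,0,0.05]]' | python3 steer.py 8;echo '[[0,0,0,0,0.05],[0,0,0,0,0.05]]' | python3 steer.py; python3 -c "
from h import *
st();wall();dot()"
```

```text
time_s: 81.23
tool_pos: [0.6467, 0.2642, 0.1048]
tool_rot: [179.9, 0.2, 172.2]
force: [2.3, -1.4, 1.0]
grip_width: 0.058
grasp_force: 3.0
time_s: 81.9
tool_pos: [0.5801, 0.2731, 0.0888]
tool_rot: [-179.9, -0.4, 172.3]
force: [-2.3, 1.1, -1.4]
grip_width: 0.0578
grasp_force: 3.0
81.9 [0.5801 0.2731 0.0888] [-179.9   -0.4  172.3] 0.0578 3.0 [-2.3  1.1 -1.4]
wall -0.046 0.0488 along 0.0021
scene yellow 114 [-34.1 -36.3] [ 9.8 14.2] 76
scene yellow 56 [ 0.7 -5.7] [ 4.  15.3] 146
scene yellow 198 [25.  39.2] [13.6 16.6] 120
scene blue 139 [ 35.8 -17.3] [11.2 13.8] 110
time_s: 82.62
tool_pos: [0.7014, 0.2558, 0.1029]
tool_rot: [180.0, 0.3, 172.1]
force: [0.5, 0.3, -2.9]
grip_width: 0.0576
grasp_force: 8.0
time_s: 82.78
tool_pos: [0.6965, 0.2564, 0.0983]
tool_rot: [-179.8, -0.3, 172.2]
force: [0.4, -0.2, -2.2]
grip_width: 0.0578
grasp_force: 8.0
82.78 [0.6965 0.2564 0.0983] [-179.8   -0.3  172.2] 0.0578 8.0 [ 0.4 -0.2 -2.2]
wall 0.0715 0.0583 along 0.0031
scene yellow 46 [-3.3 -4.4] [ 3.3 14.9] 149
scene yellow 77 [-44.5  32.6] [11.6 13.8] 156
```

```bash
echo '[[0,0,0.012,0,0.05],[0,0,0.022,0,0.05],[0,0,0.028,0,0.05],[0,0,0.034,0,0.05],[0,0,0.038,0,0.05],[0,0,0.042,0,0.05],[0,0,0.043,0,0.05],[0,0,0.043,0,0.05]]' | python3 steer.py 3; echo '[[0,0,0,0,0.05],[0,0,0,0,0.08],[0,0,0,0,0.085],[0,0,0,0,0.085],[0,0,-0.04,0,0.085],[0,0,-0.08,0,0.085],[0,0,-0.1,0,0.085]]' | python3 steer.py; echo '[[0.12,0.08,0,0,0.085],[0.12,0.08,0,0,0.085],[0.12,0.08,0,0,0.085],[0.12,0.08,0,0,0.085],[0.12,0.08,0,0,0.085],[0.12,0.08,0,0,0.085]]' | python3 steer.py;python3 -c "
from h import *
st();dots()"
```

```text
time_s: 83.5
tool_pos: [0.6985, 0.2572, 0.0582]
tool_rot: [180.0, -0.0, 172.2]
force: [-2.0, 0.6, -1.1]
grip_width: 0.0581
grasp_force: 3.0
time_s: 84.08
tool_pos: [0.7007, 0.2569, 0.1638]
tool_rot: [179.9, 0.3, 172.2]
force: [1.0, 0.4, 0.5]
grip_width: 0.0834
grasp_force: 0.0
time_s: 84.58
tool_pos: [0.5896, 0.3544, 0.1589]
tool_rot: [179.9, 0.0, 172.4]
force: [0.3, -0.9, 0.1]
grip_width: 0.085
grasp_force: 0.0
84.58 [0.5896 0.3544 0.1589] [179.9   0.  172.4] 0.085 0.0 [ 0.3 -0.9  0.1]
yellow 89 [11 11] [130.  179.9] [0.7031 0.257  0.078 ] [0.7016 0.2549 0.084 ]
yellow 57 [ 7 16] [171.9 236.2] [0.5515 0.1347 0.078 ] [0.5506 0.1332 0.084 ]
blue 88 [10 11] [ 78.4 253.2] [0.5036 0.3798 0.078 ] [0.503  0.3772 0.084 ]
blue 92 [11 11] [115.3 258.4] [0.4914 0.2805 0.078 ] [0.4909 0.2784 0.084 ]
blue 80 [ 8 16] [166.2 268.1] [0.4681 0.1454 0.078 ] [0.4677 0.1439 0.084 ]
```

```bash
echo '[[-0.123,-0.079,0,0,0.087],[-0.123,-0.079,0,0,0.087],[-0.123,-0.079,0,0,0.087],[-0.123,-0.079,0,0,0.087],[-0.123,-0.079,0.03,0,0.087],[-0.123,-0.079,0.06,0,0.087],[-0.123,-0.079,0.09,0,0.087],[-0.123,-0.079,0.099,0,0.087]]' | python3 steer.py; echo '[[0,0,0,0,0.087],[0,0,0,0,0.087],[0,0,0,0,0.05],[0,0,0,0,0.05],[0,0,0,0,0.05],[0,0,0,0,0.05],[0,0,0,0,0.05],[0,0,0,0,0.05]]' | python3 steer.py 12; python3 -c "
from h import *
st()"; echo '[[0,0,-0.03,0,0.05],[0,0,-0.06,0,0.05],[0,0,-0.1,0,0.05],[0,0,-0.12,0,0.05],[0,0,-0.12,0,0.05],[0,0,-0.12,0,0.05]]' | python3 steer.py;  python3 -c "
from h import *
st();to(.5783,.2753,.18,172.3)"
```

```text
time_s: 85.3
tool_pos: [0.7003, 0.2535, 0.0541]
tool_rot: [-179.7, -0.3, 172.0]
force: [-1.9, 0.3, -0.5]
grip_width: 0.087
grasp_force: 0.0
time_s: 85.97
tool_pos: [0.7019, 0.2574, 0.0603]
tool_rot: [180.0, 0.0, 172.2]
force: [-0.1, 0.3, 2.3]
grip_width: 0.058
grasp_force: 12.0
85.97 [0.7019 0.2574 0.0603] [180.    0.  172.2] 0.058 12.0 [-0.1  0.3  2.3]
time_s: 86.47
tool_pos: [0.702, 0.2576, 0.1803]
tool_rot: [179.9, 0.1, 172.2]
force: [-0.6, -0.2, -4.2]
grip_width: 0.0577
grasp_force: 12.0
86.47 [0.702  0.2576 0.1803] [1.799e+02 1.000e-01 1.722e+02] 0.0577 12.0 [-0.6 -0.2 -4.2]
dx dy dz turn: [0.125  0.0008 0.0003] -0.1 q [-48.  37.  42.  72. -24.  79.  75.]
```

```bash
echo '[[0.125,0,0,0,0.05],[0.125,0,0,0,0.05],[0.125,0,0,0,0.05],[0.125,0,0,0,0.05],[0.125,0,0,0,0.05],[0.125,0,0,0,0.05]]' | python3 steer.py; echo '[[0,0,0.03,0,0.05],[0,0,0.06,0,0.05],[0,0,0.08,0,0.05],[0,0,0.095,0,0.05],[0,0,0.105,0,0.05],[0,0,0.112,0,0.05],[0,0,0.114,0,0.05],[0,0,0.114,0,0.05]]' | python3 steer.py; python3 -c "
from h import *
st()"; echo '[[0,0,0,0,0.07],[0,0,0,0,0.07],[0,0,0,0,0.07],[0,0,-0.03,0,0.07],[0,0,-0.07,0,0.07],[0,0,-0.11,0,0.087],[0,0,-0.13,0,0.087],[0,0,-0.13,0,0.087]]' | python3 steer.py; echo '[[-0.05,-0.3,0,0,0.087],[-0.05,-0.3,0,0,0.087],[-0.05,-0.3,0,0,0.087],[-0.05,-0.3,0,0,0.087],[-0.05,-0.3,0,0,0.087],[-0.05,-0.3,0,0,0.087],[-0.05,-0.3,0,0,0.087],[-0.05,-0.3,0,0,0.087]]' | python3 steer.py; echo '[[0,0,0,0,0.087],[0,0,0,0,0.087],[0,0,0,0,0.087],[0,0,0,0,0.087]]' | python3 steer.py; python3 -c "
from h import *
st();dots();c=env.read_camera('top');d=env.read_camera('scene')
cv2.imwrite('pics/end.png',np.hstack([cv2.resize(c['color'],(400,300)),cv2.resize(d['color'],(400,300))]))"
```

```text
time_s: 86.97
tool_pos: [0.5768, 0.2747, 0.1779]
tool_rot: [-179.9, -0.1, 172.3]
force: [0.6, -0.4, -2.9]
grip_width: 0.058
grasp_force: 12.0
time_s: 87.63
tool_pos: [0.5789, 0.2741, 0.0662]
tool_rot: [180.0, 0.1, 172.2]
force: [-0.5, -0.2, -3.0]
grip_width: 0.0581
grasp_force: 12.0
87.63 [0.5789 0.2741 0.0662] [1.800e+02 1.000e-01 1.722e+02] 0.0581 12.0 [-0.5 -0.2 -3. ]
time_s: 88.3
tool_pos: [0.5812, 0.2755, 0.2025]
tool_rot: [179.6, 0.5, 172.2]
force: [0.6, -0.2, 0.4]
grip_width: 0.0821
grasp_force: 0.0
time_s: 88.97
tool_pos: [0.586, -0.0383, 0.1962]
tool_rot: [-179.8, 0.1, 171.7]
force: [-0.8, -0.7, -0.9]
grip_width: 0.087
grasp_force: 0.0
time_s: 89.3
tool_pos: [0.587, -0.0269, 0.1952]
tool_rot: [180.0, -0.0, 172.4]
force: [0.4, 0.8, 0.2]
grip_width: 0.0871
grasp_force: 0.0
89.3 [ 0.587  -0.0269  0.1952] [180.   -0.  172.4] 0.0871 0.0 [0.4 0.8 0.2]
yellow 100 [11 12] [ 86.2 219.7] [0.5931 0.3669 0.078 ] [0.592  0.3644 0.084 ]
yellow 94 [11 11] [119.1 224.6] [0.5808 0.2771 0.078 ] [0.5798 0.2749 0.084 ]
blue 88 [10 11] [ 78.4 253.2] [0.5036 0.3798 0.078 ] [0.503  0.3772 0.084 ]
blue 92 [11 11] [115.3 258.4] [0.4914 0.2805 0.078 ] [0.4909 0.2784 0.084 ]
```

View pics/end.png

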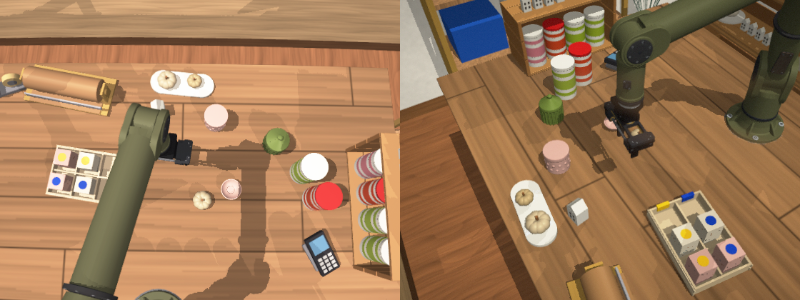

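All four pots are mouth down in the correct rows: yellow dots behind the yellow clip, blue behind the blue. The other stock is where it started and the arm is clear.

```bash
python3 -c "
from cell import env
print(env.sign_off())"
```

```text
the job is handed in; nothing more can be done
None
```

I handed the job in at about 89 s: all four pots stand mouth down in the crate, one to a cell, with the two yellow-dot pots in the yellow row and the two blue-dot pots in the blue row, and the other stock stands as before in the final pictures; the sign-off returned no verdict.

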